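# Set out a bracket for tack welding

## Task

Set out the bracket on the fixed base plate, ready for tacking: stand the blue square tube upright on the centre cross, square to the plate; on the plate's long white centre line, stand the brass pipe stub on end midway in the gap between the tube and the red stop, and lay the hexagon nut flat midway in the gap between the tube and the green stop. Once those three are in place and let go, lay the white link plate last, flat and centred on top of the tube, its length crosswise to the base plate's length. Do not disturb the grinder, the bottle or the hammer.

Things in the scene. Friction and masses are not known exactly. Their poses are not given: they have to be found in the camera images.
- plate_mid (a point): Centre cross on the top face of the dark steel base plate, 10 mm above the table. The plate is fixed, 90 x 280 x 10 mm, short side along this point's x axis, long side along its y axis, z up. Thin white lines mark the middle: a long one along y and a short one along x, crossing here. The two stops stand on its ends, their inner faces 125 mm from the cross along y, one either way.
- stop_red: Red end stop fixed on one end of the base plate (which end changes): 80 mm across the plate, 12 mm thick along the plate's length, 30 mm tall. The point is the middle of its underside, on the plate's centre line, 131 mm from the cross. It stays put.
- stop_green: Green end stop fixed on one end of the base plate (which end changes): 80 mm across the plate, 12 mm thick along the plate's length, 30 mm tall. The point is the middle of its underside, on the plate's centre line, 131 mm from the cross. It stays put.
- tube_center (a point): Centre (half-way up) of the loose blue square steel tube: 50 x 50 mm outside, 60 mm tall, 5 mm wall, open at both ends, standing upright on the table. x and y axes along its sides, z up its length. About 0.4 kg.
- pipe_center (a point): Centre (half-way up) of the loose brass-coloured round pipe stub: 48 mm outside diameter, 36 mm bore, 40 mm tall, standing on end; z along its axis. About 0.22 kg.
- nut_center (a point): Centre (half-way up) of the loose large pale grey metal hexagon nut: 46 mm across flats, 53 mm across corners, 24 mm thick, lying flat; z along its axis, x square to one pair of flats (the other pairs at 60 and 120 degrees). About 0.22 kg.
- lug_center (a point): Centre (half-way up) of the loose white link plate: a flat bar 110 mm long, 40 mm wide, 12 mm thick, with rounded ends and a dark hole near each end, lying flat. x along its length, y across its width, z up. About 0.37 kg.
- grinder: Bystander: blue angle grinder with a reddish disc on top, 280 mm long along its y, about 75 mm tall; origin under the middle of it. Leave it where it is.
- bottle: Bystander: upright green bottle with a green cap, 66 mm diameter, 200 mm tall; origin at the centre of its underside. Leave it where it is.
- hammer: Bystander: hammer lying along its x, 280 mm long; origin under it. Leave it where it is.
Not all that is in view belongs to the job. Of the things like the part that bears tube_center, leave any that is turquoise; of the rest the smaller one is meant.

How it is judged:
By the outcome, as a careful person would: the job done as asked, in the order asked, and still so for the second after the job is handed in, with the robot touching nothing.
It also fails if it takes over 99 s, if anything falls off the work surface, if the arm or the gripper's body presses on something with over 40 N, if the wrist force passes 120 N, or if a joint passes its speed limit or range.

## Robot

A 6-joint arm with a two-finger parallel gripper is mounted at the origin on the work surface. World frame = base frame: x ahead of the robot, y to its left, z up, the work surface at z = 0. Lengths are in mm, angles in rad, forces in N, time in s.
With the tool pointing down it reaches from about 400 to 925 mm from the base axis. Payload 12.5 kg.
Tool frame: the origin (TCP) lies at the very end of the fingers, on their centre line; the grasp point (between the pads) lies 19 mm behind it (env.grip_point_offset is the distance from the TCP to the grasp point, in mm); z points along the fingers, y is the direction in which the jaws open and shut (so a half turn about z gives the same grasp; the last joint's range is limited). The gripper opens to 95 mm and grips with 3 to 60 N. Pads are 20 mm wide; open, the fingers measure 119 mm over their backs; the gripper's body (75 mm by 180 mm) begins 59 mm behind the grasp point.
Start: joints at [-1.379, 0.491, 1.559, -0, 1.092, -0.106], TCP at [183.409, -597.501, 214.661] pointing down, gripper open.
Joint ranges: [-3.1, 3.1], [-0.84, 2.19], [0.05, 2.79], [-1.13, 4.28], [0.06, 2.93], [-2.69, 2.69]. Speed limits (rad/s): [2.22, 2.22, 2.79, 3.14, 3.14, 3.14].

## Interface

Orientations are given as [roll, pitch, yaw] about the fixed x, y, z axes, in that order (R = Rz(yaw) Ry(pitch) Rx(roll)).
In Python, from cell import env gives the robot as it stands.
- The arm moves only by the tool drive_tool, never from a script. Its argument "commands" is a list of rows, each an object of numbers: "dx", "dy", "dz": the shift along the world's x, y, z in mm; "yaw": the turn about the world's z in degrees. In form: [{"dx": .., "dy": .., "dz": .., "yaw": ..}, ...]. A call has 1 to 5 rows; each row shifts and turns the commanded pose from where the row before left it; what a row does not reach is not made up. A row lasts 1/12 s, in which the tool goes at most 41.7 mm and 7.16 degrees, less where a joint would pass 70% of its speed; a pose out of reach is approached as far as the arm can. A call with a gripper value outside its range is refused whole. "grip" is the opening, from 0 (shut) to 1 (fully open), set as the call begins (left out, the last holds). The fingers move at their own pace and stop on an object; the grip force is fixed at half the most. Time passes only in rows, so rows that do not move let the fingers close. It gives the time, the measured TCP pose, the force and the opening at its end, in the units of the state.
- env.state(): the state, without advancing time (a new reading comes with each control period).
- env.read_camera(name): name is "side" or "top" or "wrist"; returns the picture (400x640x3 uint8, red, green, blue); there is no depth.
- env.calibration(name): a dict with "intrinsics" (3x3 intrinsics, pixels), "dist_coeffs" ([k1, k2, p1, p2, k3] as OpenCV has them; the pictures are not rectified), "rvec" (rotation vector, rad) and "tvec" (3), from world to camera coordinates, as OpenCV has them. Camera axes: x right, y down, z forward; pixel columns grow to the right and rows downward; lengths in mm; the calibration is good to about 2 mm. A picture is of the moment at which its call begins: read the wrist's pose just before it. calibration takes no time and is no camera call; for the wrist camera it gives the pose at the moment of the call.
- env.job_done(): hands the job in, once; it reports no verdict.
Trained networks look in the newest picture that a camera, given by its name, has taken for a name from the list of things; names that differ only in an ending like _2 or _b are one class to them, and where a whole thing is asked for, a point or a joint stands for the part that bears it (a point fixed in the world has none). Each returns a list of dicts, best first, with "conf" (0 to 1); they miss things now and then, are a little off and sometimes report something else, mostly with a low value. They report only what shows in the picture. A call takes as long as a camera call. They do not tell look-alikes from the thing itself.
- env.trace(query, camera): "pixels" (400x640 bool, what is visible of it) and "pixel" ([column, row] in pixels, amid what is visible of it).
- env.place_of(query, camera): "pixel" ([column, row] in pixels: a listed point, or the origin of a listed thing).
The state is a dict: "t": time; "joints": joint angles; "qvel": joint speeds; "tau": joint torques, N m; "eef_pos": TCP position; "tcp_rot": TCP orientation; "ft_force": force on the tool from outside, world axes, zero at the start; "moment": the same for the moment, N m; "opening": opening from 0.0 (shut) to 1.0 (fully open).
Only numpy, scipy, OpenCV 4.12 (cv2) and the standard library are available. Lean on these libraries where they do the work, as an engineer would, in place of code of your own. Each camera call takes 0.05 s, during which the arm holds its last target.

## Working session

There is one attempt and no reset: what is moved stays moved. The work goes in short steps, Python scripts to look and compute and a tool call to move; the robot and the scene stay as the last step left them, time stands still between calls to the robot, and variables do not carry over. Pictures are saved under pics/ and viewed, and the job is handed in when it is done.

Besides the shell and the picture viewer there is one more tool, called after "Request:" as name(argument=value, ...) on one line, values as JSON. drive_tool: Moves the arm, as the interface text tells. Its arguments: {"type":"object","properties":{"commands":{"type":"array"},"grip":{"type":"number"}},"required":["commands"]}

```bash
mkdir -p pics; ls; cat > h.py <<'E'
from cell import env
import numpy as np, cv2
def pic(cam,name):
    im=env.read_camera(cam); cv2.imwrite('pics/'+name,cv2.cvtColor(im,cv2.COLOR_RGB2BGR)); return im
def ray(cam,px,z,cal=None):
    c=cal or env.calibration(cam)
    K=np.array(c['intrinsics'],float);d=np.array(c['dist_coeffs'],float)
    R,_=cv2.Rodrigues(np.array(c['rvec'],float));t=np.array(c['tvec'],float).reshape(3)
    p=cv2.undistortPoints(np.array(px,float).reshape(-1,1,2),K,d).reshape(-1,2)
    D=np.c_[p,np.ones(len(p))]@R; C=-R.T@t
    return C+D*((z-C[2])/D[:,2])[:,None]
def proj(cam,P,cal=None):
    c=cal or env.calibration(cam)
    return cv2.projectPoints(np.array(P,float).reshape(-1,1,3),np.array(c['rvec'],float),np.array(c['tvec'],float),np.array(c['intrinsics'],float),np.array(c['dist_coeffs'],float))[0].reshape(-1,2)
E
python3 - <<'E'
from h import *
for c in ['top','side','wrist']:
    pic(c,c+'0.png')
    k=env.calibration(c);R=cv2.Rodrigues(np.array(k['rvec'],float))[0];print(c,-R.T@np.array(k['tvec'],float).reshape(3), k['intrinsics'][0])
    print(R[2])
s=env.state();print(s)
E
```

```text
pics
top [ 427.8303824   -41.9200109  1321.76146728] [389.92996019   0.         320.78104957]
[ 0.06793637  0.01761966 -0.99753406]
side [-203.8312283   676.43209915  918.01533948] [416.1216774    0.         329.75129452]
[ 0.55391814 -0.52119252 -0.64925577]
wrist [ 260.28962592 -573.67146113  384.45093901] [301.293031     0.         316.97692438]
[-0.27241886 -0.08291631 -0.95859942]
{'t': 0.15, 'joints': array([-1.37860292e+00,  4.91393550e-01,  1.55929075e+00, -6.72156546e-06,
        1.09170606e+00, -1.05617983e-01]), 'qvel': array([ 0.00015343, -0.00171151, -0.00344998, -0.00128991, -0.00060121,
        0.00136997]), 'tau': array([ 1.71818068e-03, -6.12900925e+01, -2.58275217e+01,  6.92985579e-02,
        4.73457738e-02, -6.75748515e-05]), 'eef_pos': array([ 183.3696946 , -597.31757055,  214.21954598]), 'tcp_rot': array([-3.14079876e+00, -7.81672664e-05,  2.97814457e-01]), 'ft_force': array([-0.08283481,  0.94744623,  0.94805577]), 'moment': array([-0.04471413, -0.06342362, -0.03972219]), 'opening': 0.9984976638181278}
```

View pics/top0.png

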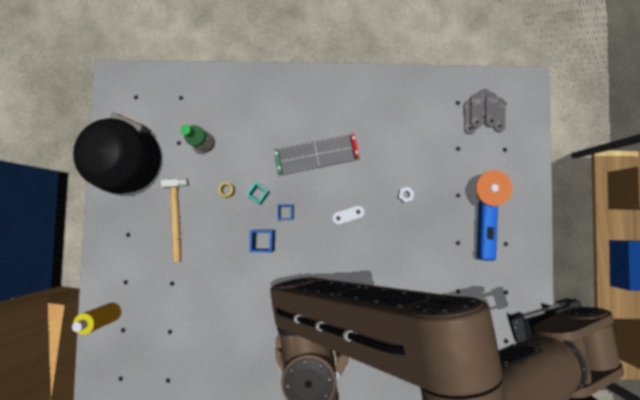

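View pics/side0.png

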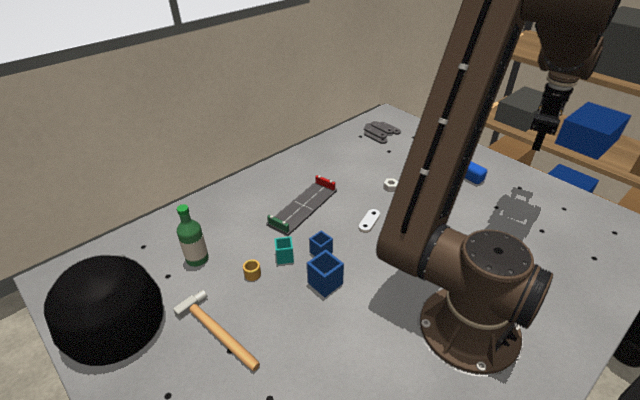

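View pics/wrist0.png

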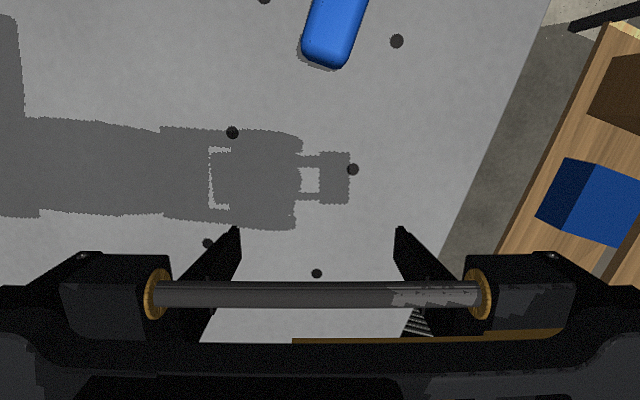

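```bash
cat > a.py <<'E'
from h import *
im=pic('top','top1.png')
from math import *
for q,z in [('plate_mid',10),('stop_red',10),('stop_green',10),('tube_center',30),('pipe_center',20),('nut_center',12),('lug_center',6),('grinder',0),('bottle',0),('hammer',0)]:
    for r in env.place_of(q,'top')[:4]:
        print(q,round(r['conf'],2),np.round(r['pixel'],1),np.round(ray('top',r['pixel'],z)[0],1))
g=cv2.resize(im[110:270,190:430],None,fx=3.3,fy=3.3,interpolation=cv2.INTER_CUBIC)
cv2.imwrite('pics/crop1.png',g[:,:,::-1])
E
python3 a.py
```

```text
plate_mid 0.78 [315.6 151.2] [658.8   2.   10. ]
stop_red 0.51 [353.7 147.7] [ 673.4 -127.1   10. ]
stop_green 0.46 [279.9 161. ] [622.8 122.6  10. ]
tube_center 0.73 [261.2 239.2] [358.3 174.3  30. ]
pipe_center 0.71 [230.4 187.8] [527.2 285.6  20. ]
nut_center 0.49 [402.6 192.1] [ 525.6 -293.5   12. ]
lug_center 0.93 [348.1 216.2] [ 440.8 -112.4    6. ]
grinder 0.75 [482.8 221.1] [ 434.2 -566.7    0. ]
bottle 0.89 [204.4 140.7] [689.9 387.3   0. ]
hammer 0.98 [175.3 218.1] [421.1 475.9   0. ]
```

View pics/crop1.png

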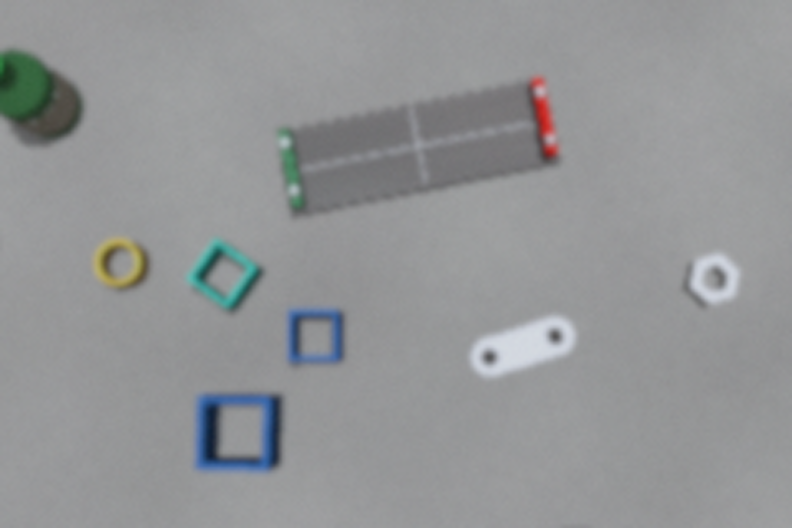

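Request:
drive_tool(commands=[{"dx": 20, "dy": 21}, {"dx": 27, "dy": 29}, {"dx": 28, "dy": 30}, {"dx": 28, "dy": 30}, {"dx": 28, "dy": 30}])

```text
invalid input
```

Request:
drive_tool(commands=[{"dx": 28, "dy": 30}, {"dx": 28, "dy": 30}, {"dx": 28, "dy": 30}, {"dx": 28, "dy": 30}, {"dx": 28, "dy": 30}])

```text
invalid input
```

Request:
drive_tool(commands=[{"dx": 28, "dy": 30}, {"dx": 28, "dy": 30}, {"dx": 0}, {"dx": 0}, {"dx": 0}])

```text
invalid input
```

```bash
cat > look.py <<'E'
from h import *
import sys,pickle
n=sys.argv[1]; zs=dict(plate_mid=10,stop_red=10,stop_green=10,tube_center=30,pipe_center=20,nut_center=12,lug_center=6)
s=env.state();cal=env.calibration('wrist')
im=pic('wrist',n+'.png')
out=dict(s=s,cal=cal,im=im,tr={})
print('tcp',np.round(s['eef_pos'],1),np.round(s['tcp_rot'],4),'F',np.round(s['ft_force'],1),'op',round(s['opening'],3),'t',s['t'])
for q in sys.argv[2:]:
    for r in env.trace(q,'wrist')[:3]:
        m=np.array(r['pixels']);out['tr'].setdefault(q,[]).append(m)
        print('tr',q,round(r['conf'],2),np.round(r['pixel']),m.sum(),np.round(ray('wrist',r['pixel'],zs[q],cal)[0],1))
pickle.dump(out,open(n+'.pkl','wb'))
E
python3 look.py w1 nut_center lug_center
```

```text
tcp [ 183.4 -597.5  214.6] [3.1415 0.     0.2979] F [-0.7  0.9  0.2] op 1.001 t 0.7
```

View pics/w1.png

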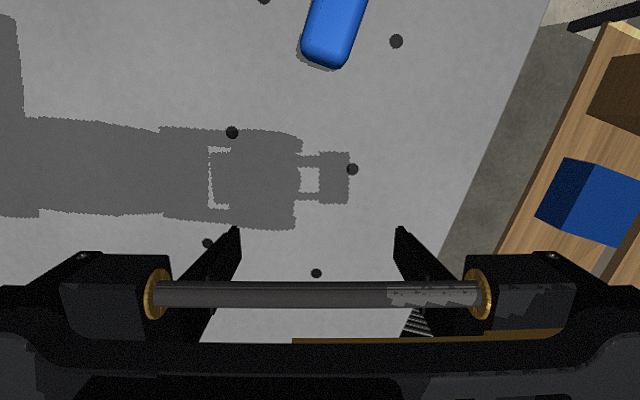

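Request:
drive_tool(commands=[{"dx": 20, "dy": 21, "dz": 0, "yaw": 0}, {"dx": 27, "dy": 29, "dz": 0, "yaw": 0}, {"dx": 28, "dy": 30, "dz": 0, "yaw": 0}, {"dx": 28, "dy": 30, "dz": 0, "yaw": 0}, {"dx": 28, "dy": 30, "dz": 0, "yaw": 0}])

```text
t: 1.27
eef_pos: [315.2, -456.1, 214.8]
tcp_rot: [3.141, -0.0, 0.297]
ft_force: [0.9, -0.1, 0.3]
opening: 0.999
```

Request:
drive_tool(commands=[{"dx": 28, "dy": 30, "dz": 0, "yaw": 0}, {"dx": 28, "dy": 30, "dz": 0, "yaw": 0}, {"dx": 28, "dy": 30, "dz": 0, "yaw": 0}, {"dx": 28, "dy": 30, "dz": 0, "yaw": 0}, {"dx": 28, "dy": 30, "dz": 0, "yaw": 0}])

```text
t: 1.68
eef_pos: [455.5, -305.8, 214.9]
tcp_rot: [3.141, -0.0, 0.298]
ft_force: [0.6, -0.8, -0.2]
opening: 0.997
```

Request:
drive_tool(commands=[{"dx": 28, "dy": 30, "dz": 0, "yaw": 0}, {"dx": 28, "dy": 30, "dz": 0, "yaw": 0}, {"dx": 0, "dy": 0, "dz": 0, "yaw": 0}, {"dx": 0, "dy": 0, "dz": 0, "yaw": 0}])

```text
t: 2.02
eef_pos: [511.4, -245.9, 214.5]
tcp_rot: [3.142, 0.0, 0.301]
ft_force: [-0.6, 0.1, -0.7]
opening: 1.001
```

```bash
python3 look.py w2 nut_center lug_center
```

```text
tcp [ 511.4 -245.9  214.5] [3.1415e+00 1.0000e-04 3.0140e-01] F [-0.6  0.1 -0.7] op 1.001 t 2.0167
tr nut_center 0.67 [361. 189.] 1111 [ 508.7 -305.4   12. ]
tr lug_center 0.7 [201. 189.] 2494 [ 444.6 -107.6    6. ]
```

View pics/w2.png

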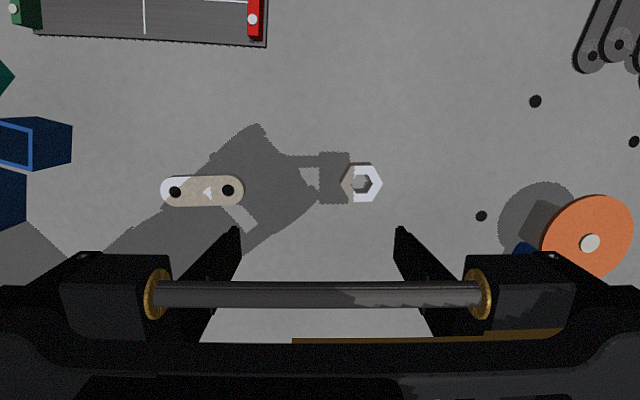

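Request:
drive_tool(commands=[{"dx": 0, "dy": 28, "dz": 0, "yaw": 0}, {"dx": 0, "dy": 40, "dz": 0, "yaw": 0}, {"dx": 0, "dy": 40, "dz": 0, "yaw": 0}, {"dx": 0, "dy": 40, "dz": 0, "yaw": 0}, {"dx": 0, "dy": 40, "dz": 0, "yaw": 0}])

```text
t: 2.58
eef_pos: [509.7, -59.4, 214.8]
tcp_rot: [3.141, -0.0, 0.295]
ft_force: [1.2, 0.7, 0.2]
opening: 1.001
```

Request:
drive_tool(commands=[{"dx": 0, "dy": 40, "dz": 0, "yaw": 0}, {"dx": 0, "dy": 40, "dz": 0, "yaw": 0}, {"dx": 0, "dy": 40, "dz": 0, "yaw": 0}, {"dx": 0, "dy": 40, "dz": 0, "yaw": 0}, {"dx": 0, "dy": 40, "dz": 0, "yaw": 0}])

```text
t: 3.0
eef_pos: [510.3, 140.9, 215.0]
tcp_rot: [3.141, -0.0, 0.295]
ft_force: [1.5, -1.1, 0.5]
opening: 1.004
```

Request:
drive_tool(commands=[{"dx": 0, "dy": 20, "dz": 0, "yaw": 0}, {"dx": 0, "dy": 0, "dz": 0, "yaw": 0}, {"dx": 0, "dy": 0, "dz": 0, "yaw": 0}])

```text
t: 3.25
eef_pos: [510.4, 160.1, 214.6]
tcp_rot: [3.141, 0.0, 0.298]
ft_force: [0.4, 0.6, 0.4]
opening: 1.0
```

```bash
python3 look.py w3 tube_center pipe_center stop_green
```

```text
tcp [510.4 160.1 214.6] [3.1413e+00 1.0000e-04 2.9810e-01] F [0.4 0.6 0.4] op 1.0 t 3.25
tr tube_center 0.88 [286. 181.] 1561 [494.3 194.7  30. ]
tr tube_center 0.62 [352. 239.] 2223 [444.6  93.1  30. ]
tr tube_center 0.6 [276. 278.] 3179 [360.6 172.2  30. ]
tr pipe_center 0.62 [198. 136.] 1243 [513.5 311.5  20. ]
tr stop_green 0.75 [372.  91.] 1142 [624.1 126.4  10. ]
```

View pics/w3.png

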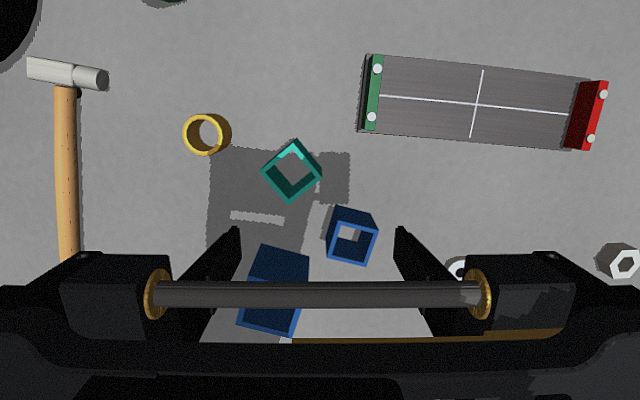

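```bash
cat > fit.py <<'E'
from h import *
import pickle
from scipy.optimize import minimize
def model(kind,zb=0):
    a=np.linspace(0,2*np.pi,60,endpoint=False)
    if kind=='tube': b=np.array([[25,25],[-25,25],[-25,-25],[25,-25]]);h=60
    if kind=='pipe': b=24*np.c_[np.cos(a),np.sin(a)];h=40
    if kind=='nut':
        t=np.deg2rad(30+60*np.arange(6));b=46/np.sqrt(3)*np.c_[np.cos(t),np.sin(t)];h=24
    if kind=='lug':
        c=20*np.c_[np.cos(a),np.sin(a)];b=c+np.c_[np.where(c[:,0]>=0,35,-35),0*a];h=12
    return np.r_[np.c_[b,0*b[:,:1]+zb],np.c_[b,0*b[:,:1]+zb+h]]
def fit(kind,mask,cal,p0,zb=0,yaw=True,cam='wrist'):
    c,_=cv2.findContours(mask.astype(np.uint8),cv2.RETR_EXTERNAL,cv2.CHAIN_APPROX_NONE)
    c=max(c,key=cv2.contourArea).astype(np.float32)
    M=model(kind,zb); hull=cv2.convexHull(c)
    # pixel-centre contour is ~0.5px inside the true edge: grow
    cen=hull.reshape(-1,2).mean(0); 
    h2=hull.reshape(-1,2); d=h2-cen; h2=(h2+0.5*d/np.linalg.norm(d,axis=1,keepdims=True)).astype(np.float32)
    def poly(p):
        w=p[2] if yaw else 0
        R=np.array([[np.cos(w),-np.sin(w)],[np.sin(w),np.cos(w)]])
        P=M.copy();P[:,:2]=P[:,:2]@R.T+p[:2]
        return cv2.convexHull(proj(cam,P,cal).astype(np.float32))
    A=cv2.contourArea(h2.reshape(-1,1,2))
    def cost(p):
        q=poly(p); i,_=cv2.intersectConvexConvex(q,h2.reshape(-1,1,2))
        return 1-i/(A+cv2.contourArea(q)-i)
    best=None
    for w in ([0,.35,.7,1.05,1.4,1.75,2.1,2.45,2.8] if (yaw and len(p0)<3) else [p0[2] if len(p0)>2 else 0]):
        s=np.array([p0[0],p0[1],w]);sim=np.array([s,s+[6,0,0],s+[0,6,0],s+[0,0,.15]])
        r=minimize(cost,s,method='Nelder-Mead',options=dict(initial_simplex=sim,xatol=.01,fatol=1e-6,maxiter=600))
        if best is None or r.fun<best.fun: best=r
    return best.x,best.fun
def colmask(im,cal,kind):
    hsv=cv2.cvtColor(im,cv2.COLOR_RGB2HSV); H,S,V=[hsv[...,i].astype(int) for i in range(3)]
    if kind=='tube': return (H>100)&(H<125)&(S>120)&(V>25)
    if kind=='pipe': return (H>15)&(H<32)&(S>110)&(V>30)
def plate(im,cal,p0,th0,cam='wrist',lim=118):
    g=im.astype(float).min(2)
    # subpixel line profile search in plate coords
    def build(x,y,th):
        return np.array([np.cos(th),np.sin(th)]),np.array([-np.sin(th),np.cos(th)]),np.array([x,y])
    x,y,th=p0[0],p0[1],th0
    for it in range(4):
        ex,ey,c=build(x,y,th); W=[10,6,4,4][it]
        res=[]
        for axis,rng in ((1,np.r_[-lim:lim:3]),(0,np.r_[-40:40:2])):
            pts=[]
            for v in rng:
                if abs(v)<8: continue
                u=np.linspace(-W,W,81)
                P=c+(v*ey+u[:,None]*ex if axis else v*ex+u[:,None]*ey)
                px=proj(cam,np.c_[P,np.full(81,10)],cal).astype(np.float32)
                pr=cv2.remap(g.astype(np.float32),px[:,0].reshape(1,-1),px[:,1].reshape(1,-1),cv2.INTER_LINEAR)[0]
                bg=np.median(pr); w=np.clip(pr-bg-0.5*(pr.max()-bg),0,None)
                if pr.max()-bg<40: continue
                pts.append([v,(w*u).sum()/w.sum()])
            pts=np.array(pts)
            if len(pts)<5: res.append(None);continue
            f=None
            for k in range(3):
                f=np.polyfit(pts[:,0],pts[:,1],1); r=pts[:,1]-np.polyval(f,pts[:,0]); pts=pts[abs(r)<max(1.5*r.std(),.2)]
            res.append((f,len(pts),r.std()))
        if res[0]: # long line: u along ex = f0*v+f1
            f=res[0][0]; th-=np.arctan(f[0]); c=c+f[1]*ex
        if res[1]: c=c+res[1][0][1]*ey
        x,y=c
    return x,y,th,[(None if r is None else (r[1],round(r[2],2),round(float(np.degrees(np.arctan(r[0][0]))),2))) for r in res]
E
python3 - <<'E'
from fit import *
d=pickle.load(open('w3.pkl','rb'));cal=d['cal']
print('plate',plate(d['im'],cal,ray('wrist',[476,104],10,cal)[0][:2],.19))
m=d['tr']['tube_center'][1]; print(m.sum())
cm=colmask(d['im'],cal,'tube')&(cv2.dilate(m.astype(np.uint8),np.ones((7,7)))>0)
print('tube trace',fit('tube',m,cal,[444,93])); print('tube col',cm.sum(),fit('tube',cm,cal,[444,93]))
m=d['tr']['pipe_center'][0]
print('pipe',fit('pipe',m,cal,[513,311],yaw=False))
cm=colmask(d['im'],cal,'pipe')&(cv2.dilate(m.astype(np.uint8),np.ones((7,7)))>0)
print('pipe col',cm.sum(),fit('pipe',cm,cal,[513,311],yaw=False))
print('turq',fit('tube',d['tr']['tube_center'][0],cal,[494,194]))
d2=pickle.load(open('w2.pkl','rb'))
print('nut',fit('nut',d2['tr']['nut_center'][0],d2['cal'],[508,-305]))
print('lug',fit('lug',d2['tr']['lug_center'][0],d2['cal'],[444,-107]))
E
```

```text
plate (np.float64(648.7189092570425), np.float64(1.0363738969026899), np.float64(0.2199569433174379), [(74, np.float64(0.08), -0.0), (33, np.float64(0.08), 0.04)])
2223
tube trace (array([451.11947482,  99.33426413,   1.62146325]), np.float64(0.030637036480689384))
tube col 2088 (array([451.34663099,  98.82458716,   1.61720504]), np.float64(0.013653229273422829))
pipe (array([5.19681455e+02, 2.99661086e+02, 8.29638089e-02]), np.float64(0.06932200877458572))
pipe col 1213 (array([5.20349927e+02, 2.99873869e+02, 3.21730990e-02]), np.float64(0.04135329177501923))
turq (array([510.98071288, 191.86626078,  -0.58917285]), np.float64(0.025188751508404605))
nut (array([ 517.57147915, -300.53455575,    1.37032322]), np.float64(0.02988574504022301))
lug (array([ 444.67083913, -109.1239083 ,   -1.25629248]), np.float64(0.03140966084210617))
```

Request:
drive_tool(commands=[{"dx": -15, "dy": -15, "dz": -20, "yaw": -4}, {"dx": -15, "dy": -15, "dz": -20, "yaw": -4}, {"dx": -15, "dy": -15, "dz": -20, "yaw": -4}, {"dx": -14, "dy": -16, "dz": -20, "yaw": -2}, {"dx": 0, "dy": 0, "dz": 0, "yaw": 0}])

```text
t: 3.87
eef_pos: [447.8, 96.7, 132.1]
tcp_rot: [3.141, 0.006, 0.048]
ft_force: [0.5, 0.7, -0.7]
opening: 1.0
```

Request:
drive_tool(commands=[{"dx": 0, "dy": 0, "dz": 0, "yaw": 0}, {"dx": 0, "dy": 0, "dz": 0, "yaw": 0}])

```text
t: 4.03
eef_pos: [452.4, 99.0, 135.3]
tcp_rot: [3.142, -0.001, 0.053]
ft_force: [-0.0, 0.7, 0.2]
opening: 1.004
```

```bash
python3 look.py w4 tube_center; python3 - <<'E'
from fit import *
d=pickle.load(open('w4.pkl','rb'));cal=d['cal'];print(np.round(d['s']['joints'],3))
cm=colmask(d['im'],cal,'tube')
for m in d['tr']['tube_center']:
    c=cm&(cv2.dilate(m.astype(np.uint8),np.ones((7,7)))>0)
    print(c.sum(),fit('tube',c,cal,[451,99,.05]))
E
```

```text
tcp [452.4  99.  135.3] [ 3.1415e+00 -1.3000e-03  5.2700e-02] F [-0.   0.7  0.2] op 1.004 t 4.0333
tr tube_center 0.77 [202. 128.] 4216 [509.7 205.9  30. ]
tr tube_center 0.71 [591.   2.] 165 [ 636.1 -125.2   30. ]
tr tube_center 0.55 [254. 312.] 4062 [315.9 160.9  30. ]
[ 0.073  0.377  2.034 -0.     0.729  1.591]Traceback (most recent call last):
  File "<stdin>", line 6, in <module>
  File "fit.py", line 15, in fit
    c=max(c,key=cv2.contourArea).astype(np.float32)
      ~~~^^^^^^^^^^^^^^^^^^^^^^^
ValueError: max() iterable argument is empty
```

View pics/w4.png

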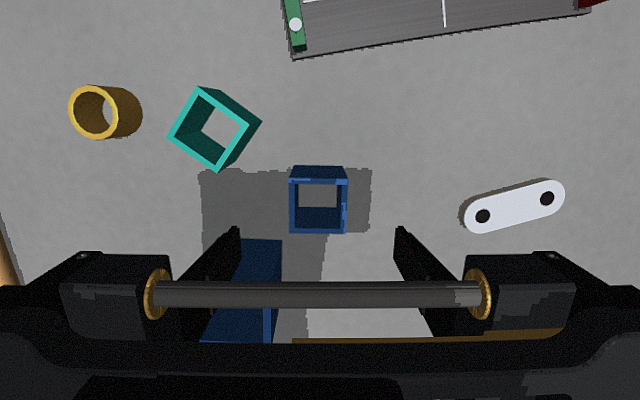

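```bash
python3 - <<'E'
from fit import *
d=pickle.load(open('w4.pkl','rb'));cal=d['cal']
cm=colmask(d['im'],cal,'tube'); cm[236:]=0; cm[:,:283]=0; cm[:,355:]=0
print(cm.sum(),fit('tube',cm,cal,[451,99,.05]))
print('lug white',)
E
```

```text
2910 (array([4.51364390e+02, 9.89160880e+01, 6.91068673e-03]), np.float64(0.0178722002095143))
lug white
```

Request:
drive_tool(commands=[{"dx": -1, "dy": 0, "dz": -25, "yaw": -2}, {"dx": 0, "dy": 0, "dz": -36, "yaw": 0}, {"dx": 0, "dy": 0, "dz": -32, "yaw": 0}, {"dx": 0, "dy": 0, "dz": -18, "yaw": 0}, {"dx": 0, "dy": 0, "dz": 0, "yaw": 0}])

```text
t: 4.55
eef_pos: [449.7, 99.7, 21.2]
tcp_rot: [3.141, 0.004, 0.019]
ft_force: [-0.2, 0.6, -0.5]
opening: 1.004
```

Request:
drive_tool(commands=[{"dx": 0, "dy": 0, "dz": 0, "yaw": 0}, {"dx": 0, "dy": 0, "dz": 0, "yaw": 0}, {"dx": 0, "dy": 0, "dz": 0, "yaw": 0}, {"dx": 0, "dy": 0, "dz": 0, "yaw": 0}, {"dx": 0, "dy": 0, "dz": 0, "yaw": 0}], grip=0)

```text
t: 4.97
eef_pos: [450.9, 99.6, 24.6]
tcp_rot: [-3.142, -0.002, 0.019]
ft_force: [-0.8, 0.3, 0.2]
opening: 0.706
```

Request:
drive_tool(commands=[{"dx": 0, "dy": 0, "dz": 0, "yaw": 0}, {"dx": 0, "dy": 0, "dz": 0, "yaw": 0}, {"dx": 0, "dy": 0, "dz": 0, "yaw": 0}, {"dx": 0, "dy": 0, "dz": 0, "yaw": 0}])

```text
t: 5.3
eef_pos: [450.5, 99.4, 24.0]
tcp_rot: [3.141, -0.0, 0.019]
ft_force: [-0.6, -0.6, 5.5]
opening: 0.527
```

Request:
drive_tool(commands=[{"dx": 0, "dy": 0, "dz": 20, "yaw": 0}, {"dx": 0, "dy": 0, "dz": 35, "yaw": 3}, {"dx": 20, "dy": -8, "dz": 30, "yaw": 4}, {"dx": 30, "dy": -18, "dz": 15, "yaw": 4.5}, {"dx": 35, "dy": -20, "dz": 0, "yaw": 0}])

```text
t: 5.72
eef_pos: [536.6, 53.6, 127.3]
tcp_rot: [3.141, -0.004, 0.226]
ft_force: [1.5, 0.1, -4.0]
opening: 0.522
```

Request:
drive_tool(commands=[{"dx": 30, "dy": -18, "dz": 15, "yaw": 0}, {"dx": 30, "dy": -18, "dz": 15, "yaw": 0}, {"dx": 20, "dy": -10, "dz": 10, "yaw": 0}, {"dx": 0, "dy": 0, "dz": 0, "yaw": 0}, {"dx": 0, "dy": 0, "dz": 0, "yaw": 0}])

```text
t: 6.13
eef_pos: [615.5, 6.9, 163.0]
tcp_rot: [-3.141, 0.001, 0.218]
ft_force: [-1.2, 0.1, -3.7]
opening: 0.525
```

```bash
python3 look.py w5 lug_center; python3 - <<'E'
from fit import *
d=pickle.load(open('w5.pkl','rb'));cal=d['cal']
print('plate',plate(d['im'],cal,[648.7,1],.22))
E
```

```text
tcp [615.5   6.9 163. ] [-3.1413e+00  9.0000e-04  2.1820e-01] F [-1.2  0.1 -3.7] op 0.525 t 6.1333
tr lug_center 0.7 [357. 325.] 1050 [438.6 -86.5   6. ]
plate (np.float64(648.2159901944658), np.float64(1.7445403152134742), np.float64(0.22022033916482592), [(72, np.float64(0.05), -0.0), (33, np.float64(0.05), -0.07)])
```

View pics/w5.png

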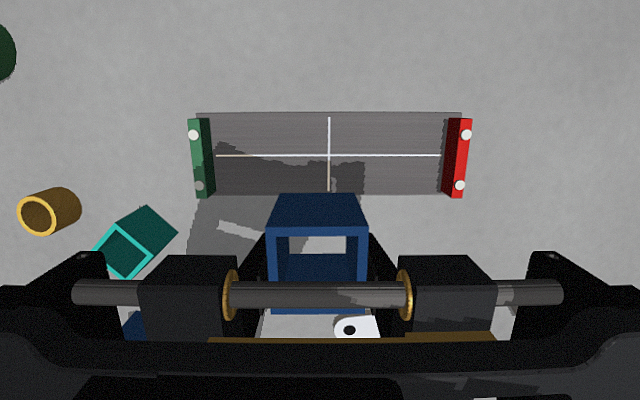

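```bash
python3 - <<'E'
from fit import *
d=pickle.load(open('w5.pkl','rb'));cal=d['cal'];s=d['s']
cm=colmask(d['im'],cal,'tube').astype(np.uint8)
ys=[ (np.where(cm[150:260,c])[0].min()+150) for c in range(280,356,5)];print(ys)
p=s['eef_pos'];w=s['tcp_rot'][2];e=np.array([np.cos(w),np.sin(w),0]);n=np.array([-e[1],e[0],0])
for off in(-1,0,1,2):
    for zb in (139,):
        b=np.array([p[0],p[1],zb])+e*(25+off)
        print(off,np.round(proj('wrist',[b+n*25,b,b-n*25,b+n*25+[0,0,60],b+[0,0,60],b-n*25+[0,0,60]],cal),1).tolist())
x=cm[195:225];print([(np.where(r)[0].min(),np.where(r)[0].max()) for r in cm[192:236:6]])
# inner top edge
t=np.array([proj('wrist',[np.array([p[0],p[1],199])+e*(20+o)],cal)[0] for o in (0,1,2)]);print(t)
c=cv2.cvtColor(d['im'],cv2.COLOR_RGB2BGR)[180:320,250:390];cv2.imwrite('pics/c5.png',cv2.resize(c,None,fx=4,fy=4,interpolation=0))
E
```

```text
[np.int64(193), np.int64(193), np.int64(193), np.int64(193), np.int64(193), np.int64(193), np.int64(193), np.int64(193), np.int64(193), np.int64(193), np.int64(193), np.int64(193), np.int64(193), np.int64(193), np.int64(193), np.int64(197)]
-1 [[280.0, 194.4], [317.2, 194.4], [354.4, 194.4], [265.3, 229.3], [317.3, 229.4], [369.2, 229.3]]
0 [[279.9, 193.0], [317.2, 193.0], [354.5, 193.0], [265.2, 227.4], [317.3, 227.4], [369.3, 227.4]]
1 [[279.9, 191.5], [317.2, 191.5], [354.5, 191.5], [265.1, 225.5], [317.3, 225.5], [369.4, 225.4]]
2 [[279.8, 190.1], [317.2, 190.1], [354.6, 190.1], [265.0, 223.5], [317.3, 223.5], [369.5, 223.5]]Traceback (most recent call last):
  File "<stdin>", line 10, in <module>
    return umr_minimum(a, axis, None, out, keepdims, initial, where)
ValueError: zero-size array to reduction operation minimum which has no identity
```

Request:
drive_tool(commands=[{"dx": 20, "dy": -3.6, "dz": -10, "yaw": 0.1}, {"dx": 12.4, "dy": -2, "dz": -30, "yaw": 0}, {"dx": 0, "dy": 0, "dz": -38, "yaw": 0}, {"dx": 0, "dy": 0, "dz": -30, "yaw": 0}, {"dx": 0, "dy": 0, "dz": -15, "yaw": 0}])

```text
t: 6.65
eef_pos: [644.8, 2.9, 36.2]
tcp_rot: [-3.14, 0.006, 0.222]
ft_force: [-1.0, -0.3, -3.9]
opening: 0.528
```

Request:
drive_tool(commands=[{"dx": 0, "dy": 0, "dz": 0, "yaw": 0}, {"dx": 0, "dy": 0, "dz": 0, "yaw": 0}, {"dx": 0, "dy": 0, "dz": 0, "yaw": 0}])

```text
t: 6.9
eef_pos: [648.1, 2.3, 41.9]
tcp_rot: [3.141, -0.001, 0.221]
ft_force: [0.6, -0.1, -3.5]
opening: 0.523
```

Request:
drive_tool(commands=[{"dx": 0, "dy": -1, "dz": -3, "yaw": 0}, {"dx": 0, "dy": 0, "dz": -2, "yaw": 0}, {"dx": 0, "dy": 0, "dz": -1, "yaw": 0}, {"dx": 0, "dy": 0, "dz": -0.5, "yaw": 0}, {"dx": 0, "dy": 0, "dz": 0, "yaw": 0}])

```text
t: 7.32
eef_pos: [647.8, 0.9, 34.3]
tcp_rot: [3.141, -0.0, 0.221]
ft_force: [-0.5, 0.6, -3.5]
opening: 0.525
```

Request:
drive_tool(commands=[{"dx": 0, "dy": 0, "dz": 0, "yaw": 0}, {"dx": 0, "dy": 0, "dz": 0, "yaw": 0}, {"dx": 0, "dy": 0, "dz": 0, "yaw": 0}])

```text
t: 7.57
eef_pos: [647.8, 0.9, 34.2]
tcp_rot: [3.142, -0.0, 0.221]
ft_force: [0.5, 0.2, -3.6]
opening: 0.529
```

Request:
drive_tool(commands=[{"dx": 0, "dy": 0.4, "dz": 0, "yaw": 0}, {"dx": 0, "dy": 0, "dz": 0, "yaw": 0}, {"dx": 0, "dy": 0, "dz": -0.3, "yaw": 0}, {"dx": 0, "dy": 0, "dz": 0, "yaw": 0}])

```text
t: 7.9
eef_pos: [647.8, 1.3, 34.0]
tcp_rot: [3.142, -0.0, 0.221]
ft_force: [-0.2, 0.9, -0.8]
opening: 0.523
```

Request:
drive_tool(commands=[{"dx": 0, "dy": 0, "dz": 0, "yaw": 0}, {"dx": 0, "dy": 0, "dz": 0, "yaw": 0}, {"dx": 0, "dy": 0, "dz": 0, "yaw": 0}, {"dx": 0, "dy": 0, "dz": 0, "yaw": 0}, {"dx": 0, "dy": 0, "dz": 0, "yaw": 0}], grip=0.9)

```text
t: 8.32
eef_pos: [647.9, 1.3, 34.0]
tcp_rot: [3.141, -0.0, 0.221]
ft_force: [0.1, -0.3, -0.2]
opening: 0.823
```

Request:
drive_tool(commands=[{"dx": 0, "dy": 0, "dz": 0, "yaw": 0}, {"dx": 0, "dy": 0, "dz": 0, "yaw": 0}, {"dx": 0, "dy": 0, "dz": 15, "yaw": 0}, {"dx": 0, "dy": 0, "dz": 35, "yaw": 0}, {"dx": 0, "dy": 0, "dz": 35, "yaw": 0}])

```text
t: 8.73
eef_pos: [647.1, 1.3, 118.7]
tcp_rot: [-3.141, 0.003, 0.221]
ft_force: [0.4, -0.3, -0.0]
opening: 0.898
```

Request:
drive_tool(commands=[{"dx": -20, "dy": 10, "dz": 35, "yaw": 0}, {"dx": -20, "dy": 10, "dz": 15, "yaw": 0}, {"dx": 0, "dy": 0, "dz": 0, "yaw": 0}, {"dx": 0, "dy": 0, "dz": 0, "yaw": 0}], grip=1)

```text
t: 9.07
eef_pos: [607.7, 21.6, 170.1]
tcp_rot: [3.141, -0.002, 0.222]
ft_force: [-0.0, -0.8, -0.0]
opening: 0.998
```

```bash
python3 look.py w6 tube_center; python3 - <<'E'
from fit import *
d=pickle.load(open('w6.pkl','rb'));cal=d['cal']
print('plate',plate(d['im'],cal,[648.4,1.4],.22))
cm=colmask(d['im'],cal,'tube')
for m in d['tr']['tube_center']:
    c=cm&(cv2.dilate(m.astype(np.uint8),np.ones((9,9)))>0)
    if c.sum()>500: print(c.sum(),fit('tube',c,cal,[648,1,.22],zb=10))
E
```

```text
tcp [607.7  21.6 170.1] [ 3.1409e+00 -2.0000e-03  2.2180e-01] F [-0.  -0.8 -0. ] op 0.998 t 9.0667
tr tube_center 0.88 [152. 234.] 2969 [512.4 192.2  30. ]
tr tube_center 0.77 [352. 166.] 2260 [636.2  -9.   30. ]
plate (np.float64(648.5753993835892), np.float64(1.5555086014112156), np.float64(0.22042993818337306), [(67, np.float64(0.06), 0.0), (18, np.float64(0.04), -0.05)])
2097 (array([6.48617768e+02, 8.94310664e-01, 2.35998069e-01]), np.float64(0.02463552675767966))
```

View pics/w6.png

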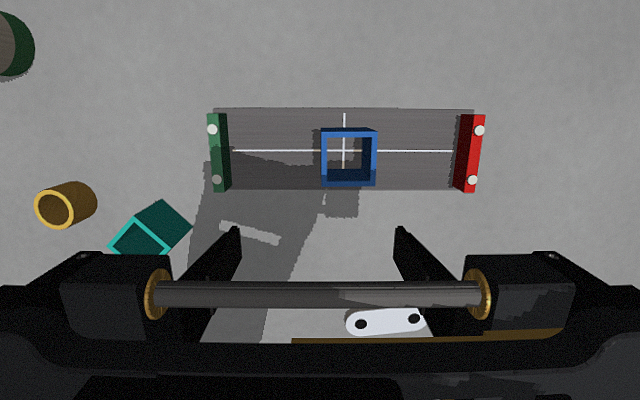

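Request:
drive_tool(commands=[{"dx": -7, "dy": 21.4, "dz": 0, "yaw": 6.9}, {"dx": -7, "dy": 21.4, "dz": 0, "yaw": 6.9}, {"dx": -7, "dy": 21.4, "dz": 0, "yaw": 6.9}, {"dx": -7, "dy": 21.4, "dz": 0, "yaw": 6.9}, {"dx": -7, "dy": 21.4, "dz": 0, "yaw": 6.9}])

```text
t: 9.58
eef_pos: [572.8, 128.8, 167.2]
tcp_rot: [-3.14, 0.002, 0.828]
ft_force: [-0.8, 0.8, -0.2]
opening: 0.999
```

Request:
drive_tool(commands=[{"dx": -7, "dy": 21.4, "dz": 0, "yaw": 6.9}, {"dx": -7, "dy": 21.4, "dz": 0, "yaw": 6.9}, {"dx": -7, "dy": 21.4, "dz": 0, "yaw": 6.9}, {"dx": -7, "dy": 21.4, "dz": 0, "yaw": 6.9}, {"dx": -7, "dy": 21.4, "dz": 0, "yaw": 6.9}])

```text
t: 10.0
eef_pos: [537.8, 236.0, 167.3]
tcp_rot: [-3.14, 0.001, 1.431]
ft_force: [-0.1, 0.4, -0.3]
opening: 1.002
```

Request:
drive_tool(commands=[{"dx": -7, "dy": 21.4, "dz": -10, "yaw": 6.9}, {"dx": -7, "dy": 21.4, "dz": -10, "yaw": 6.9}, {"dx": -4, "dy": 21.4, "dz": -10, "yaw": 6.9}, {"dx": 0, "dy": 0, "dz": 0, "yaw": 0}, {"dx": 0, "dy": 0, "dz": 0, "yaw": 0}])

```text
t: 10.42
eef_pos: [519.6, 299.9, 137.0]
tcp_rot: [-3.139, 0.001, 1.786]
ft_force: [-0.3, -0.1, -0.6]
opening: 1.0
```

```bash
python3 look.py w7 pipe_center; python3 - <<'E'
from fit import *
d=pickle.load(open('w7.pkl','rb'));cal=d['cal'];print(d['s']['joints'])
for m in d['tr']['pipe_center']:
    c=colmask(d['im'],cal,'pipe')&(cv2.dilate(m.astype(np.uint8),np.ones((9,9)))>0)
    print(m.sum(),c.sum(),fit('pipe',m,cal,[520,300],yaw=False),fit('pipe',c,cal,[520,300],yaw=False))
E
```

```text
tcp [519.6 299.9 137. ] [-3.1389e+00  7.0000e-04  1.7863e+00] F [-0.3 -0.1 -0.6] op 1.0 t 10.4167
tr pipe_center 0.79 [317. 205.] 1599 [521.8 286.2  20. ]
tr pipe_center 0.41 [381.  23.] 1723 [541.  459.4  20. ]
[ 4.13388315e-01  5.42538237e-01  1.70276260e+00 -1.98752143e-04
  8.99031905e-01  1.97999877e-01]
1599 1536 (array([5.19619528e+02, 3.00082413e+02, 7.08178534e-02]), np.float64(0.03381105622649161)) (array([5.20231413e+02, 3.00226331e+02, 4.05153136e-03]), np.float64(0.040976616407044864))
1723 67 (array([520., 300.,   0.]), np.float64(1.0)) (array([520., 300.,   0.]), np.float64(1.0))
```

View pics/w7.png

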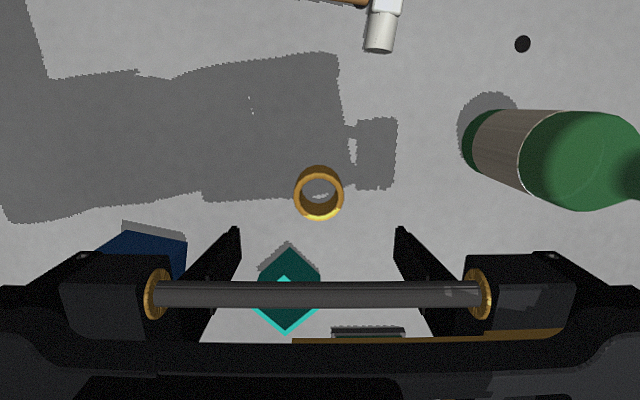

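Request:
drive_tool(commands=[{"dx": 0.4, "dy": 0.3, "dz": -25, "yaw": 0}, {"dx": 0, "dy": 0, "dz": -40, "yaw": 0}, {"dx": 0, "dy": 0, "dz": -32, "yaw": 0}, {"dx": 0, "dy": 0, "dz": -18, "yaw": 0}, {"dx": 0, "dy": 0, "dz": -9, "yaw": 0}])

```text
t: 10.93
eef_pos: [519.9, 298.3, 12.4]
tcp_rot: [-3.139, 0.001, 1.783]
ft_force: [-0.1, -0.1, -0.4]
opening: 0.999
```

Request:
drive_tool(commands=[{"dx": 0, "dy": 0, "dz": -4, "yaw": 0}, {"dx": 0, "dy": 0, "dz": 0, "yaw": 0}, {"dx": 0, "dy": 0, "dz": 0, "yaw": 0}, {"dx": 0, "dy": 0, "dz": 0, "yaw": 0}, {"dx": 0, "dy": 0, "dz": 0, "yaw": 0}], grip=0)

```text
t: 11.35
eef_pos: [520.8, 300.0, 12.1]
tcp_rot: [3.14, -0.0, 1.786]
ft_force: [-0.4, 0.6, 0.2]
opening: 0.708
```

Request:
drive_tool(commands=[{"dx": 0, "dy": 0, "dz": 0, "yaw": 0}, {"dx": 0, "dy": 0, "dz": 0, "yaw": 0}, {"dx": 0, "dy": 0, "dz": 0, "yaw": 0}, {"dx": 0, "dy": 0, "dz": 0, "yaw": 0}, {"dx": 0, "dy": 0, "dz": 0, "yaw": 0}])

```text
t: 11.77
eef_pos: [520.3, 299.9, 11.2]
tcp_rot: [3.141, -0.0, 1.787]
ft_force: [-1.2, 0.5, 4.9]
opening: 0.495
```

Request:
drive_tool(commands=[{"dx": 0, "dy": 0, "dz": 20, "yaw": 0}, {"dx": 0, "dy": 0, "dz": 40, "yaw": 0}, {"dx": 5, "dy": -12, "dz": 38, "yaw": 0}, {"dx": 12, "dy": -30, "dz": 20, "yaw": 0}, {"dx": 14, "dy": -36, "dz": 10, "yaw": 0}])

```text
t: 12.18
eef_pos: [551.7, 222.6, 141.9]
tcp_rot: [3.138, -0.0, 1.79]
ft_force: [0.6, -0.4, -2.6]
opening: 0.496
```

Request:
drive_tool(commands=[{"dx": 14, "dy": -36, "dz": 10, "yaw": 0}, {"dx": 14, "dy": -36, "dz": 0, "yaw": 0}, {"dx": 14, "dy": -36, "dz": 0, "yaw": 0}, {"dx": 14, "dy": -36, "dz": 0, "yaw": 0}, {"dx": 14, "dy": -36, "dz": 0, "yaw": 0}])

```text
t: 12.6
eef_pos: [621.3, 39.9, 148.5]
tcp_rot: [-3.141, -0.0, 1.787]
ft_force: [1.4, 1.1, -2.4]
opening: 0.498
```

Request:
drive_tool(commands=[{"dx": 14, "dy": -36, "dz": 0, "yaw": 0}, {"dx": 14, "dy": -36, "dz": 0, "yaw": 0}, {"dx": 15, "dy": -42, "dz": 0, "yaw": 0}, {"dx": 0, "dy": 0, "dz": 0, "yaw": 0}, {"dx": 0, "dy": 0, "dz": 0, "yaw": 0}])

```text
t: 13.02
eef_pos: [663.1, -71.6, 147.8]
tcp_rot: [-3.14, -0.001, 1.783]
ft_force: [0.0, 0.6, -1.5]
opening: 0.501
```

```bash
python3 look.py w8 tube_center; python3 - <<'E'
from fit import *
d=pickle.load(open('w8.pkl','rb'));cal=d['cal']
print('plate',plate(d['im'],cal,[648.4,1.4],.22))
cm=colmask(d['im'],cal,'tube')
for m in d['tr']['tube_center']:
    c=cm&(cv2.dilate(m.astype(np.uint8),np.ones((9,9)))>0)
    if c.sum()>500: print(c.sum(),fit('tube',c,cal,[648,1,.22],zb=10))
E
```

```text
tcp [663.1 -71.6 147.8] [-3.1404e+00 -6.0000e-04  1.7834e+00] F [ 0.   0.6 -1.5] op 0.501 t 13.0167
tr tube_center 0.55 [321. 133.] 2292 [654.2 -14.8  30. ]
tr tube_center 0.36 [113. 174.] 3983 [459.3 -97.1  30. ]
plate (np.float64(648.4760602997554), np.float64(1.9818000830453057), np.float64(0.2202954209991678), [(52, np.float64(0.04), 0.01), (23, np.float64(0.06), -0.04)])
2220 (array([6.48635365e+02, 2.03530321e+00, 2.16106072e-01]), np.float64(0.024389036605846237))
```

View pics/w8.png

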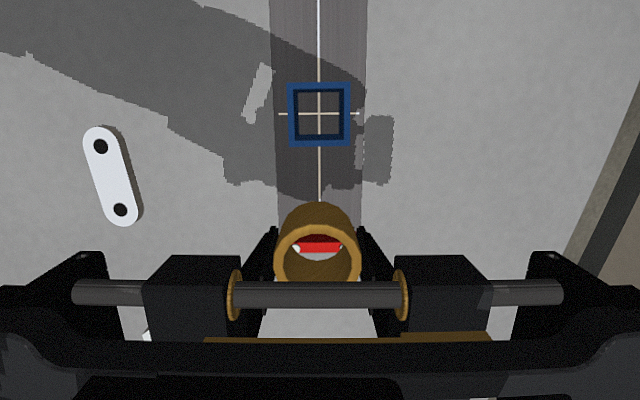

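Request:
drive_tool(commands=[{"dx": 1.9, "dy": -0.2, "dz": -25, "yaw": 0}, {"dx": 0, "dy": 0, "dz": -38, "yaw": 0}, {"dx": 0, "dy": 0, "dz": -28, "yaw": 0}, {"dx": 0, "dy": 0, "dz": -15, "yaw": 0}, {"dx": 0, "dy": 0, "dz": -8, "yaw": 0}])

```text
t: 13.53
eef_pos: [663.7, -67.7, 32.3]
tcp_rot: [-3.138, -0.002, 1.788]
ft_force: [-0.7, 0.3, -2.3]
opening: 0.5
```

Request:
drive_tool(commands=[{"dx": 0, "dy": 0, "dz": -4, "yaw": 0}, {"dx": 0, "dy": 0, "dz": 0, "yaw": 0}, {"dx": 0, "dy": 0, "dz": 0, "yaw": 0}, {"dx": 0, "dy": 0, "dz": 0, "yaw": 0}])

```text
t: 13.87
eef_pos: [665.7, -69.5, 32.3]
tcp_rot: [3.14, 0.001, 1.787]
ft_force: [-0.1, -0.2, -3.6]
opening: 0.499
```

Request:
drive_tool(commands=[{"dx": -0.7, "dy": -2.3, "dz": -4, "yaw": 0}, {"dx": 0, "dy": 0, "dz": -3, "yaw": 0}, {"dx": 0, "dy": 0, "dz": -1.5, "yaw": 0}, {"dx": 0, "dy": 0, "dz": 0, "yaw": 0}, {"dx": 0, "dy": 0, "dz": 0, "yaw": 0}])

```text
t: 14.28
eef_pos: [664.4, -72.0, 22.3]
tcp_rot: [-3.142, -0.0, 1.786]
ft_force: [-0.5, -0.3, -2.4]
opening: 0.499
```

Request:
drive_tool(commands=[{"dx": 0, "dy": 0, "dz": 0, "yaw": 0}, {"dx": 0, "dy": 0, "dz": 0, "yaw": 0}, {"dx": 0, "dy": 0, "dz": 0, "yaw": 0}])

```text
t: 14.53
eef_pos: [664.4, -71.9, 22.4]
tcp_rot: [3.141, 0.0, 1.787]
ft_force: [0.3, -0.2, -3.4]
opening: 0.497
```

Request:
drive_tool(commands=[{"dx": 0.5, "dy": 0, "dz": -0.6, "yaw": 0}, {"dx": 0, "dy": 0, "dz": -0.5, "yaw": 0}, {"dx": 0, "dy": 0, "dz": 0, "yaw": 0}, {"dx": 0, "dy": 0, "dz": 0, "yaw": 0}])

```text
t: 14.87
eef_pos: [665.0, -71.9, 21.3]
tcp_rot: [3.141, 0.0, 1.787]
ft_force: [-0.2, 0.5, -2.1]
opening: 0.496
```

Request:
drive_tool(commands=[{"dx": 0, "dy": 0, "dz": 0, "yaw": 0}, {"dx": 0, "dy": 0, "dz": 0, "yaw": 0}, {"dx": 0, "dy": 0, "dz": 0, "yaw": 0}, {"dx": 0, "dy": 0, "dz": 0, "yaw": 0}, {"dx": 0, "dy": 0, "dz": 0, "yaw": 0}], grip=0.95)

```text
t: 15.28
eef_pos: [665.0, -72.0, 21.4]
tcp_rot: [3.141, 0.0, 1.787]
ft_force: [0.1, 0.1, -0.7]
opening: 0.793
```

Request:
drive_tool(commands=[{"dx": 0, "dy": 0, "dz": 0, "yaw": 0}, {"dx": 0, "dy": 0, "dz": 0, "yaw": 0}, {"dx": 0, "dy": 0, "dz": 15, "yaw": 0}, {"dx": 0, "dy": 0, "dz": 35, "yaw": 0}, {"dx": 0, "dy": 0, "dz": 35, "yaw": 0}])

```text
t: 15.7
eef_pos: [664.2, -71.8, 106.1]
tcp_rot: [-3.139, -0.001, 1.787]
ft_force: [0.1, -0.1, 0.6]
opening: 0.948
```

Request:
drive_tool(commands=[{"dx": 0, "dy": -15, "dz": 30, "yaw": 0}, {"dx": 0, "dy": -15, "dz": 15, "yaw": 0}, {"dx": 0, "dy": 0, "dz": 0, "yaw": 0}, {"dx": 0, "dy": 0, "dz": 0, "yaw": 0}], grip=1)

```text
t: 16.03
eef_pos: [665.0, -102.4, 151.8]
tcp_rot: [3.14, 0.001, 1.785]
ft_force: [0.0, -0.7, -0.1]
opening: 0.998
```

```bash
python3 look.py w9 tube_center pipe_center; cat > chk.py <<'E'
from fit import *
import sys
d=pickle.load(open(sys.argv[1]+'.pkl','rb'));cal=d['cal']
x,y,th,i=plate(d['im'],cal,[648.5,1.7],.22);print('plate',x,y,th,i)
R=np.array([[np.cos(th),np.sin(th)],[-np.sin(th),np.cos(th)]])
for q,k,zb in (('tube_center','tube',10),('pipe_center','pipe',10),('nut_center','nut',10),('lug_center','lug',70)):
    for m in d['tr'].get(q,[]):
        c=m
        if k in('tube','pipe'): c=colmask(d['im'],cal,k)&(cv2.dilate(m.astype(np.uint8),np.ones((9,9)))>0)
        if c.sum()<300: continue
        p0={'tube':[648.5,1.7,.22],'pipe':[665,-72],'nut':[632,75],'lug':[648.5,1.7]}[k]
        p,f=fit(k,c,cal,p0,zb=zb,yaw=k!='pipe')
        if f<.5: print(k,c.sum(),np.round(p,3),round(f,3),'plate frame',np.round(R@(p[:2]-[x,y]),2))
E
python3 chk.py w9
```

```text
tcp [ 665.  -102.4  151.8] [3.1402e+00 5.0000e-04 1.7854e+00] F [ 0.  -0.7 -0.1] op 0.998 t 16.0333
tr tube_center 0.66 [330.  58.] 2764 [650.1  21.1  30. ]
tr pipe_center 0.59 [322. 177.] 1370 [667.9 -90.2  20. ]
plate 648.3847738691953 1.7607896534889789 0.22027352628405114 [(44, np.float64(0.04), 0.0), (23, np.float64(0.03), -0.02)]
tube 2423 [6.485e+02 1.700e+00 2.200e-01] 0.03 plate frame [ 0.1  -0.08]
pipe 1357 [ 6.6454e+02 -7.1201e+01  5.8000e-02] 0.022 plate frame [ -0.18 -74.73]
```

View pics/w9.png

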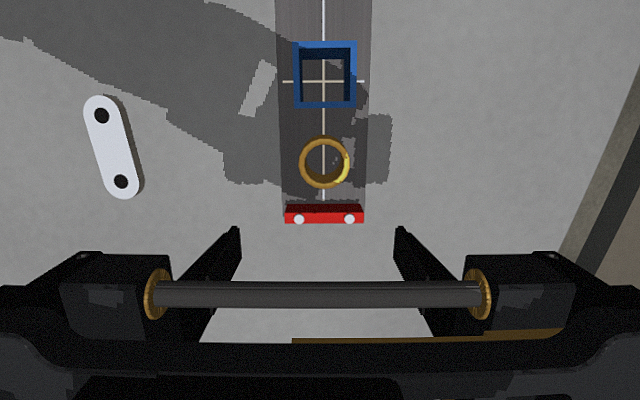

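Request:
drive_tool(commands=[{"dx": -18, "dy": -24, "dz": 0, "yaw": 1.2}, {"dx": -22, "dy": -30, "dz": 0, "yaw": 1}, {"dx": -22, "dy": -30, "dz": 0, "yaw": 1}, {"dx": -22, "dy": -30, "dz": 0, "yaw": 1}, {"dx": -22, "dy": -30, "dz": 0, "yaw": 1}])

```text
t: 16.6
eef_pos: [557.6, -246.1, 149.9]
tcp_rot: [-3.14, -0.002, 1.879]
ft_force: [0.2, -0.4, 0.7]
opening: 1.001
```

Request:
drive_tool(commands=[{"dx": -22, "dy": -30, "dz": -10, "yaw": 1}, {"dx": -19, "dy": -24, "dz": -10, "yaw": 0}, {"dx": 0, "dy": 0, "dz": 0, "yaw": 0}, {"dx": 0, "dy": 0, "dz": 0, "yaw": 0}])

```text
t: 16.93
eef_pos: [516.9, -300.3, 129.8]
tcp_rot: [-3.14, -0.002, 1.893]
ft_force: [1.5, 0.9, -0.7]
opening: 1.002
```

```bash
python3 look.py w10 nut_center; python3 - <<'E'
from fit import *
d=pickle.load(open('w10.pkl','rb'));cal=d['cal']
for m in d['tr']['nut_center']: print(m.sum(),fit('nut',m,cal,[517,-300]))
E
```

```text
tcp [ 516.9 -300.3  129.8] [-3.1402e+00 -2.4000e-03  1.8925e+00] F [ 1.5  0.9 -0.7] op 1.002 t 16.9333
tr nut_center 0.72 [321. 203.] 1860 [ 524.1 -309.9   12. ]
1860 (array([ 517.59307565, -301.19168452,    2.40418632]), np.float64(0.03887665560195552))
```

View pics/w10.png

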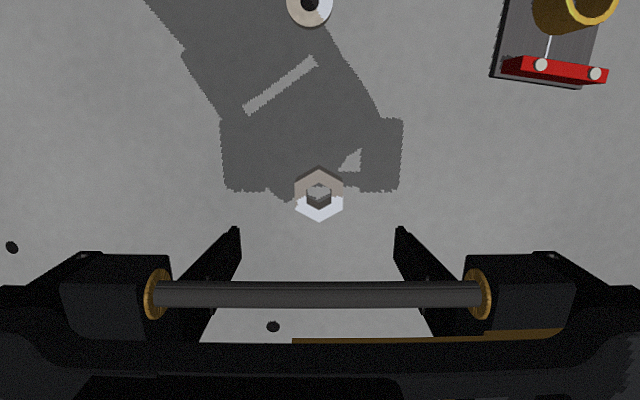

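Request:
drive_tool(commands=[{"dx": 0.7, "dy": -0.7, "dz": -25, "yaw": 0}, {"dx": 0, "dy": 0, "dz": -38, "yaw": 0}, {"dx": 0, "dy": 0, "dz": -30, "yaw": 0}, {"dx": 0, "dy": 0, "dz": -15, "yaw": 0}, {"dx": 0, "dy": 0, "dz": -8, "yaw": 0}])

```text
t: 17.45
eef_pos: [518.7, -298.7, 12.9]
tcp_rot: [-3.14, -0.003, 1.897]
ft_force: [0.6, 0.4, 0.4]
opening: 1.001
```

Request:
drive_tool(commands=[{"dx": 0, "dy": 0, "dz": -4, "yaw": 0}, {"dx": 0, "dy": 0, "dz": -2, "yaw": 0}, {"dx": 0, "dy": 0, "dz": 0, "yaw": 0}, {"dx": 0, "dy": 0, "dz": 0, "yaw": 0}, {"dx": 0, "dy": 0, "dz": 0, "yaw": 0}])

```text
t: 17.87
eef_pos: [519.1, -300.8, 10.3]
tcp_rot: [3.141, 0.001, 1.895]
ft_force: [-0.5, -0.3, 0.1]
opening: 1.0
```

Request:
drive_tool(commands=[{"dx": -1.2, "dy": 0, "dz": -4, "yaw": 0}, {"dx": 0, "dy": 0, "dz": -2, "yaw": 0}, {"dx": 0, "dy": 0, "dz": 0, "yaw": 0}, {"dx": 0, "dy": 0, "dz": 0, "yaw": 0}])

```text
t: 18.2
eef_pos: [517.3, -300.6, 3.2]
tcp_rot: [-3.142, -0.0, 1.895]
ft_force: [-0.1, -0.5, -0.4]
opening: 1.0
```

Request:
drive_tool(commands=[{"dx": 0, "dy": 0, "dz": 0, "yaw": 0}, {"dx": 0, "dy": 0, "dz": 0, "yaw": 0}, {"dx": 0, "dy": 0, "dz": 0, "yaw": 0}, {"dx": 0, "dy": 0, "dz": 0, "yaw": 0}, {"dx": 0, "dy": 0, "dz": 0, "yaw": 0}], grip=0)

```text
t: 18.62
eef_pos: [517.4, -300.6, 3.3]
tcp_rot: [3.141, 0.0, 1.895]
ft_force: [1.0, 0.2, 0.2]
opening: 0.705
```

Request:
drive_tool(commands=[{"dx": 0, "dy": 0, "dz": 0, "yaw": 0}, {"dx": 0, "dy": 0, "dz": 0, "yaw": 0}, {"dx": 0, "dy": 0, "dz": 0, "yaw": 0}, {"dx": 0, "dy": 0, "dz": 0, "yaw": 0}, {"dx": 0, "dy": 0, "dz": 0, "yaw": 0}])

```text
t: 19.03
eef_pos: [517.4, -300.6, 3.2]
tcp_rot: [3.141, 0.0, 1.895]
ft_force: [0.8, -0.5, -0.0]
opening: 0.482
```

Request:
drive_tool(commands=[{"dx": 0, "dy": 0, "dz": 0, "yaw": 0}, {"dx": 0, "dy": 0, "dz": 0, "yaw": 0}])

```text
t: 19.2
eef_pos: [517.5, -300.6, 3.3]
tcp_rot: [3.141, 0.0, 1.895]
ft_force: [0.5, -0.5, -0.8]
opening: 0.483
```

Request:
drive_tool(commands=[{"dx": 0, "dy": 0, "dz": 20, "yaw": 0}, {"dx": 0, "dy": 0, "dz": 40, "yaw": 0}, {"dx": 4.5, "dy": 14, "dz": 36, "yaw": 0}, {"dx": 9, "dy": 30, "dz": 24, "yaw": 0}, {"dx": 11, "dy": 36, "dz": 15, "yaw": -1}])

```text
t: 19.62
eef_pos: [542.3, -221.4, 141.0]
tcp_rot: [3.139, 0.003, 1.875]
ft_force: [0.6, 0.1, -3.5]
opening: 0.482
```

Request:
drive_tool(commands=[{"dx": 11, "dy": 36, "dz": 10, "yaw": -1}, {"dx": 11, "dy": 36, "dz": 0, "yaw": -1}, {"dx": 11, "dy": 36, "dz": 0, "yaw": -1}, {"dx": 11, "dy": 36, "dz": 0, "yaw": -1}, {"dx": 11, "dy": 36, "dz": 0, "yaw": -1}])

```text
t: 20.03
eef_pos: [596.9, -38.8, 148.2]
tcp_rot: [-3.141, -0.0, 1.789]
ft_force: [0.6, 0.5, -2.6]
opening: 0.485
```

Request:
drive_tool(commands=[{"dx": 11, "dy": 36, "dz": 0, "yaw": 0}, {"dx": 11, "dy": 36, "dz": 0, "yaw": 0}, {"dx": 11, "dy": 36, "dz": 0, "yaw": 0}, {"dx": 2, "dy": 8, "dz": 0, "yaw": 0}, {"dx": 0, "dy": 0, "dz": 0, "yaw": 0}])

```text
t: 20.45
eef_pos: [631.9, 78.0, 147.7]
tcp_rot: [-3.141, -0.0, 1.793]
ft_force: [0.3, 0.4, -1.9]
opening: 0.482
```

Request:
drive_tool(commands=[{"dx": 0, "dy": 0, "dz": 0, "yaw": 0}, {"dx": 0, "dy": 0, "dz": 0, "yaw": 0}])

```text
t: 20.62
eef_pos: [631.5, 74.3, 148.0]
tcp_rot: [-3.141, 0.0, 1.789]
ft_force: [-0.1, -0.3, -2.8]
opening: 0.483
```

```bash
python3 look.py w11 tube_center pipe_center; python3 chk.py w11
```

```text
tcp [631.5  74.3 148. ] [-3.1409e+00  1.0000e-04  1.7894e+00] F [-0.1 -0.3 -2.8] op 0.483 t 20.6167
tr tube_center 0.85 [317. 248.] 535 [644.4  13.7  30. ]
tr tube_center 0.84 [54. 35.] 7439 [366.3 166.5  30. ]
tr tube_center 0.61 [199.  37.] 4233 [499.5 189.5  30. ]
tr pipe_center 0.85 [318. 324.] 1144 [668.3 -89.   20. ]
plate 645.924189939031 13.60906587567244 0.22019620081017918 [(23, np.float64(0.02), -0.0), None]
pipe 1330 [ 6.65789e+02 -7.73040e+01  6.90000e-02] 0.358 plate frame [ -0.47 -93.06]
```

View pics/w11.png

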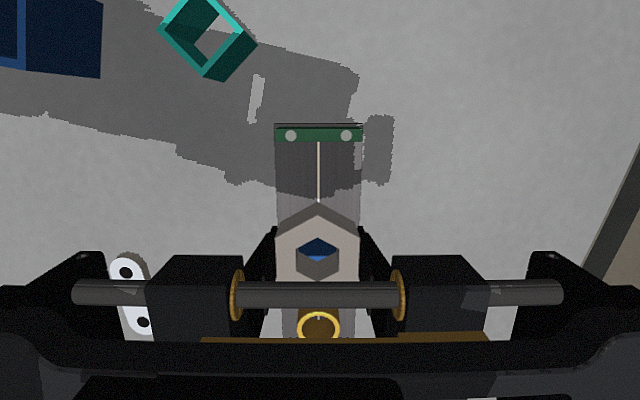

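Request:
drive_tool(commands=[{"dx": 0.5, "dy": 0.9, "dz": -25, "yaw": 0}, {"dx": 0, "dy": 0, "dz": -38, "yaw": 0}, {"dx": 0, "dy": 0, "dz": -28, "yaw": 0}, {"dx": 0, "dy": 0, "dz": -18, "yaw": 0}, {"dx": 0, "dy": 0, "dz": -9, "yaw": 0}])

```text
t: 21.18
eef_pos: [631.3, 75.3, 27.7]
tcp_rot: [-3.138, -0.001, 1.789]
ft_force: [-0.8, -0.1, -2.4]
opening: 0.483
```

Request:
drive_tool(commands=[{"dx": 0, "dy": 0, "dz": -5, "yaw": 0}, {"dx": 0, "dy": 0, "dz": 0, "yaw": 0}, {"dx": 0, "dy": 0, "dz": 0, "yaw": 0}, {"dx": 0, "dy": 0, "dz": 0, "yaw": 0}, {"dx": 0, "dy": 0, "dz": 0, "yaw": 0}])

```text
t: 21.6
eef_pos: [633.0, 76.2, 26.5]
tcp_rot: [3.14, 0.0, 1.79]
ft_force: [0.3, 0.3, -2.6]
opening: 0.482
```

Now 26.5 → 13.5, and dx −1, dy −1.

Request:
drive_tool(commands=[{"dx": -1, "dy": -1, "dz": -5, "yaw": 0}, {"dx": 0, "dy": 0, "dz": -3, "yaw": 0}, {"dx": 0, "dy": 0, "dz": -2, "yaw": 0}, {"dx": 0, "dy": 0, "dz": 0, "yaw": 0}, {"dx": 0, "dy": 0, "dz": 0, "yaw": 0}])

```text
t: 22.02
eef_pos: [631.4, 75.3, 15.1]
tcp_rot: [-3.141, -0.0, 1.79]
ft_force: [-0.1, -0.1, -2.6]
opening: 0.483
```

Request:
drive_tool(commands=[{"dx": 0, "dy": 0, "dz": 0, "yaw": 0}, {"dx": 0, "dy": 0, "dz": 0, "yaw": 0}, {"dx": 0, "dy": 0, "dz": 0, "yaw": 0}])

```text
t: 22.27
eef_pos: [631.5, 75.3, 15.3]
tcp_rot: [3.141, 0.0, 1.79]
ft_force: [-0.2, 0.1, -3.2]
opening: 0.484
```

Request:
drive_tool(commands=[{"dx": 0.5, "dy": 0, "dz": -0.8, "yaw": 0}, {"dx": 0, "dy": 0, "dz": -0.6, "yaw": 0}, {"dx": 0, "dy": 0, "dz": -0.4, "yaw": 0}, {"dx": 0, "dy": 0, "dz": 0, "yaw": 0}, {"dx": 0, "dy": 0, "dz": 0, "yaw": 0}])

```text
t: 22.68
eef_pos: [631.9, 75.2, 13.4]
tcp_rot: [-3.142, -0.0, 1.79]
ft_force: [0.5, 0.2, -2.5]
opening: 0.478
```

Request:
drive_tool(commands=[{"dx": 0, "dy": 0, "dz": 0, "yaw": 0}, {"dx": 0, "dy": 0, "dz": 0, "yaw": 0}, {"dx": 0, "dy": 0, "dz": 0, "yaw": 0}, {"dx": 0, "dy": 0, "dz": 0, "yaw": 0}, {"dx": 0, "dy": 0, "dz": 0, "yaw": 0}], grip=0.95)

```text
t: 23.1
eef_pos: [632.0, 75.3, 13.6]
tcp_rot: [3.141, 0.0, 1.79]
ft_force: [0.3, 0.8, -0.2]
opening: 0.778
```

Request:
drive_tool(commands=[{"dx": 0, "dy": 0, "dz": 0, "yaw": 0}, {"dx": 0, "dy": 0, "dz": 0, "yaw": 0}, {"dx": 0, "dy": 0, "dz": 15, "yaw": 0}, {"dx": 0, "dy": 0, "dz": 35, "yaw": 0}, {"dx": 0, "dy": 0, "dz": 35, "yaw": 0}])

```text
t: 23.52
eef_pos: [631.1, 75.2, 98.3]
tcp_rot: [-3.139, -0.001, 1.79]
ft_force: [0.6, 0.2, 1.0]
opening: 0.951
```

Request:
drive_tool(commands=[{"dx": 0, "dy": -25, "dz": 30, "yaw": -7}, {"dx": 0, "dy": -35, "dz": 25, "yaw": -7}, {"dx": 0, "dy": -35, "dz": 25, "yaw": -7}, {"dx": -10, "dy": -35, "dz": 25, "yaw": -7}, {"dx": -10, "dy": -30, "dz": 0, "yaw": -7}], grip=1)

```text
t: 23.93
eef_pos: [613.8, -82.6, 205.1]
tcp_rot: [3.135, -0.001, 1.173]
ft_force: [0.3, -0.4, 0.3]
opening: 1.0
```

Request:
drive_tool(commands=[{"dx": -10, "dy": 0, "dz": 0, "yaw": -7}, {"dx": -10, "dy": 0, "dz": 0, "yaw": -7}, {"dx": -10, "dy": 0, "dz": 0, "yaw": -7}, {"dx": 0, "dy": 0, "dz": 0, "yaw": 0}, {"dx": 0, "dy": 0, "dz": 0, "yaw": 0}])

```text
t: 24.35
eef_pos: [582.6, -80.6, 200.8]
tcp_rot: [3.141, -0.0, 0.816]
ft_force: [0.0, -0.3, 0.1]
opening: 1.002
```

```bash
python3 look.py w12 tube_center pipe_center nut_center; python3 chk.py w12
```

```text
tcp [582.6 -80.6 200.8] [ 3.1411e+00 -2.0000e-04  8.1630e-01] F [ 0.  -0.3  0.1] op 1.002 t 24.35
tr tube_center 0.92 [89. 42.] 4817 [508.8 196.3  30. ]
tr tube_center 0.9 [ 37. 160.] 6327 [354.5 166.7  30. ]
tr pipe_center 0.75 [375. 123.] 1097 [674.2 -79.8  20. ]
tr pipe_center 0.55 [301.  65.] 1456 [655.9  22.4  20. ]
tr nut_center 0.9 [247.  39.] 1810 [631.7  83.6  12. ]
plate 648.7616700058439 1.6787542901273829 0.22025032860239635 [(45, np.float64(0.07), 0.0), (21, np.float64(0.07), 0.08)]
pipe 950 [ 6.64593e+02 -7.11320e+01  1.00000e-02] 0.022 plate frame [ -0.46 -74.51]
nut 1810 [6.3201e+02 7.5261e+01 1.8900e-01] 0.043 plate frame [-0.27 75.46]
```

View pics/w12.png

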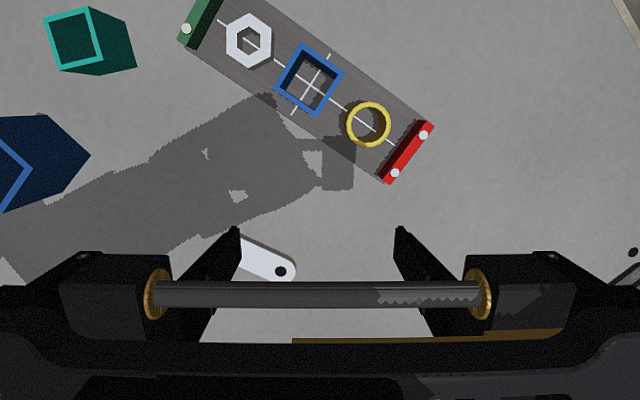

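Request:
drive_tool(commands=[{"dx": -15.3, "dy": -3.2, "dz": 0, "yaw": 6.8}, {"dx": -15.3, "dy": -3.2, "dz": 0, "yaw": 6.8}, {"dx": -15.3, "dy": -3.2, "dz": -5, "yaw": 6.8}, {"dx": -15.3, "dy": -3.2, "dz": -10, "yaw": 6.8}, {"dx": -15.3, "dy": -3.2, "dz": -15, "yaw": 6.8}])

```text
t: 24.97
eef_pos: [506.1, -96.7, 170.9]
tcp_rot: [3.139, 0.0, 1.414]
ft_force: [0.1, 0.0, -0.7]
opening: 1.0
```

Request:
drive_tool(commands=[{"dx": -15.3, "dy": -3.2, "dz": -15, "yaw": 6.8}, {"dx": -15.3, "dy": -3.2, "dz": -15, "yaw": 6.8}, {"dx": -15.3, "dy": -3.2, "dz": -8, "yaw": 6.8}, {"dx": -15.3, "dy": -3.2, "dz": 0, "yaw": 6.8}, {"dx": 0, "dy": 0, "dz": 0, "yaw": 0}])

```text
t: 25.38
eef_pos: [442.8, -109.3, 131.9]
tcp_rot: [-3.14, -0.002, 1.889]
ft_force: [0.3, 1.3, 0.2]
opening: 1.002
```

Request:
drive_tool(commands=[{"dx": 0, "dy": 0, "dz": 0, "yaw": 0}, {"dx": 0, "dy": 0, "dz": 0, "yaw": 0}])

```text
t: 25.55
eef_pos: [445.9, -109.5, 132.8]
tcp_rot: [3.14, 0.001, 1.878]
ft_force: [0.5, -0.2, -0.6]
opening: 0.999
```

```bash
python3 look.py w13 lug_center; python3 - <<'E'
from fit import *
d=pickle.load(open('w13.pkl','rb'));cal=d['cal'];im=d['im']
for m in d['tr']['lug_center']: 
    print(m.sum(),fit('lug',m,cal,[445,-109]))
    g=(im.min(2)>105)&(cv2.dilate(m.astype(np.uint8),np.ones((7,7)))>0);
E
```

```text
tcp [ 445.9 -109.5  132.8] [3.1404e+00 8.0000e-04 1.8782e+00] F [ 0.5 -0.2 -0.6] op 0.999 t 25.55
tr lug_center 0.84 [318. 185.] 3905 [ 445.2 -105.3    6. ]
3905 (array([ 444.68688649, -109.51118799,    1.90006801]), np.float64(0.017567774179446216))
```

View pics/w13.png

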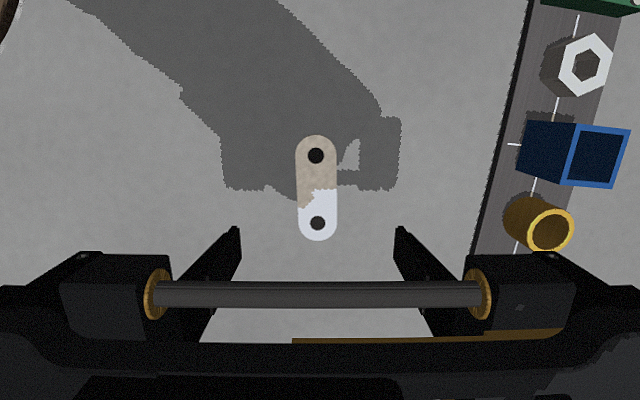

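Request:
drive_tool(commands=[{"dx": -1.2, "dy": 0, "dz": -25, "yaw": 1.2}, {"dx": 0, "dy": 0, "dz": -38, "yaw": 0}, {"dx": 0, "dy": 0, "dz": -28, "yaw": 0}, {"dx": 0, "dy": 0, "dz": -17, "yaw": 0}, {"dx": 0, "dy": 0, "dz": -9, "yaw": 0}])

```text
t: 26.07
eef_pos: [443.5, -109.0, 13.5]
tcp_rot: [-3.14, -0.002, 1.901]
ft_force: [-0.5, -0.2, 0.4]
opening: 0.999
```

Request:
drive_tool(commands=[{"dx": 0, "dy": 0, "dz": -5, "yaw": 0}, {"dx": 0, "dy": 0, "dz": 0, "yaw": 0}, {"dx": 0, "dy": 0, "dz": 0, "yaw": 0}, {"dx": 0, "dy": 0, "dz": 0, "yaw": 0}, {"dx": 0, "dy": 0, "dz": 0, "yaw": 0}])

```text
t: 26.48
eef_pos: [444.1, -109.5, 11.4]
tcp_rot: [3.14, 0.001, 1.902]
ft_force: [0.5, 0.3, -0.2]
opening: 1.0
```

Request:
drive_tool(commands=[{"dx": 0.5, "dy": 0, "dz": -4, "yaw": 0}, {"dx": 0, "dy": 0, "dz": -3, "yaw": 0}, {"dx": 0, "dy": 0, "dz": -1.4, "yaw": 0}, {"dx": 0, "dy": 0, "dz": 0, "yaw": 0}, {"dx": 0, "dy": 0, "dz": 0, "yaw": 0}])

```text
t: 26.9
eef_pos: [444.0, -109.4, 1.9]
tcp_rot: [-3.141, -0.0, 1.902]
ft_force: [0.2, -0.0, -0.3]
opening: 1.001
```

Request:
drive_tool(commands=[{"dx": 0, "dy": 0, "dz": 0, "yaw": 0}, {"dx": 0, "dy": 0, "dz": 0, "yaw": 0}, {"dx": 0, "dy": 0, "dz": 0, "yaw": 0}, {"dx": 0, "dy": 0, "dz": 0, "yaw": 0}, {"dx": 0, "dy": 0, "dz": 0, "yaw": 0}], grip=0)

```text
t: 27.32
eef_pos: [444.1, -109.4, 2.1]
tcp_rot: [3.141, 0.0, 1.902]
ft_force: [0.4, -0.5, -0.6]
opening: 0.706
```

Request:
drive_tool(commands=[{"dx": 0, "dy": 0, "dz": 0, "yaw": 0}, {"dx": 0, "dy": 0, "dz": 0, "yaw": 0}, {"dx": 0, "dy": 0, "dz": 0, "yaw": 0}, {"dx": 0, "dy": 0, "dz": 0, "yaw": 0}, {"dx": 0, "dy": 0, "dz": 0, "yaw": 0}])

```text
t: 27.73
eef_pos: [444.2, -109.4, 2.1]
tcp_rot: [3.141, 0.0, 1.902]
ft_force: [0.3, 0.1, -0.5]
opening: 0.416
```

Request:
drive_tool(commands=[{"dx": 0, "dy": 0, "dz": 0, "yaw": 0}, {"dx": 0, "dy": 0, "dz": 0, "yaw": 0}, {"dx": 0, "dy": 0, "dz": 0, "yaw": 0}])

```text
t: 27.98
eef_pos: [444.2, -109.4, 2.1]
tcp_rot: [3.141, 0.0, 1.902]
ft_force: [0.8, 0.4, 0.2]
opening: 0.414
```

Request:
drive_tool(commands=[{"dx": 0, "dy": 0, "dz": 15, "yaw": 0}, {"dx": 0, "dy": 0, "dz": 35, "yaw": 0}, {"dx": 0, "dy": 0, "dz": 35, "yaw": -4}, {"dx": 5, "dy": 3, "dz": 35, "yaw": -6}, {"dx": 12, "dy": 7, "dz": 25, "yaw": -6.8}])

```text
t: 28.4
eef_pos: [460.2, -99.5, 149.5]
tcp_rot: [3.142, 0.0, 1.603]
ft_force: [1.2, -0.8, -4.3]
opening: 0.417
```

Request:
drive_tool(commands=[{"dx": 14, "dy": 8, "dz": 10, "yaw": -6.8}, {"dx": 14, "dy": 8, "dz": 0, "yaw": -6.8}, {"dx": 14, "dy": 8, "dz": 0, "yaw": -6.8}, {"dx": 14, "dy": 8, "dz": 0, "yaw": -6.8}, {"dx": 14, "dy": 8, "dz": 0, "yaw": -6.8}])

```text
t: 28.82
eef_pos: [531.2, -58.8, 156.8]
tcp_rot: [-3.141, 0.0, 1.009]
ft_force: [0.1, 0.3, -3.6]
opening: 0.422
```

Request:
drive_tool(commands=[{"dx": 14, "dy": 8, "dz": 0, "yaw": -6.8}, {"dx": 14, "dy": 8, "dz": 0, "yaw": -6.8}, {"dx": 14, "dy": 8, "dz": 0, "yaw": -6.8}, {"dx": 14, "dy": 8, "dz": 0, "yaw": -6.8}, {"dx": 14, "dy": 8, "dz": 0, "yaw": -6.8}])

```text
t: 29.23
eef_pos: [601.1, -18.8, 156.4]
tcp_rot: [-3.141, 0.002, 0.416]
ft_force: [-0.4, -0.6, -4.1]
opening: 0.419
```

Request:
drive_tool(commands=[{"dx": 10, "dy": 8, "dz": 0, "yaw": -5}, {"dx": 0, "dy": 0, "dz": 0, "yaw": 0}, {"dx": 0, "dy": 0, "dz": 0, "yaw": 0}, {"dx": 0, "dy": 0, "dz": 0, "yaw": 0}])

```text
t: 29.57
eef_pos: [610.2, -11.6, 156.6]
tcp_rot: [-3.141, 0.002, 0.337]
ft_force: [-1.1, -0.0, -3.3]
opening: 0.417
```

```bash
python3 look.py w14 lug_center tube_center pipe_center nut_center;python3 chk.py w14
```

```text
tcp [610.2 -11.6 156.6] [-3.1411e+00  1.5000e-03  3.3700e-01] F [-1.1 -0.  -3.3] op 0.417 t 29.5667
tr lug_center 0.64 [316. 225.] 9237 [563.3 -26.8   6. ]
tr tube_center 0.91 [105. 216.] 4145 [506.6 194.7  30. ]
tr tube_center 0.73 [136. 323.] 976 [377.6 140.8  30. ]
tr tube_center 0.72 [322. 131.] 1210 [666.5   3.6  30. ]
tr pipe_center 0.71 [401. 168.] 1884 [658.  -87.2  20. ]
tr nut_center 0.73 [239. 146.] 1818 [622.2  79.3  12. ]
plate 648.5428539004849 1.6067154263110386 0.21955514871992296 [(43, np.float64(0.07), 0.0), (11, np.float64(0.09), -0.07)]
tube 1141 [6.52426e+02 3.29100e+00 1.37000e-01] 0.244 plate frame [4.16 0.8 ]
pipe 1559 [ 6.64811e+02 -7.11690e+01  2.50000e-02] 0.027 plate frame [ 3.000e-02 -7.457e+01]
nut 1818 [6.31745e+02 7.50910e+01 2.06000e-01] 0.032 plate frame [-0.39 75.38]
lug 9237 [598.686 -18.515   3.741] 0.395 plate frame [-53.04  -8.78]
```

View pics/w14.png

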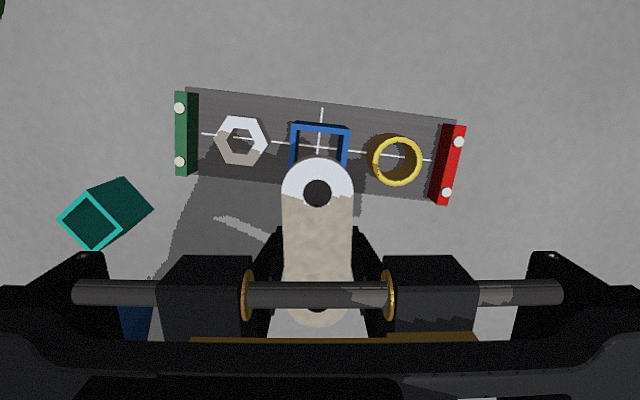

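Request:
drive_tool(commands=[{"dx": 19, "dy": 6.5, "dz": 0, "yaw": -3.7}, {"dx": 19.5, "dy": 6.8, "dz": -10, "yaw": -3}, {"dx": 0, "dy": 0, "dz": -25, "yaw": 0}, {"dx": 0, "dy": 0, "dz": -20, "yaw": 0}, {"dx": 0, "dy": 0, "dz": -10, "yaw": 0}])

```text
t: 30.23
eef_pos: [648.5, 1.9, 89.7]
tcp_rot: [-3.141, 0.003, 0.218]
ft_force: [0.0, -1.3, -4.0]
opening: 0.421
```

Request:
drive_tool(commands=[{"dx": 0, "dy": 0, "dz": 0, "yaw": 0}, {"dx": 0, "dy": 0, "dz": 0, "yaw": 0}, {"dx": 0, "dy": 0, "dz": 0, "yaw": 0}, {"dx": 0, "dy": 0, "dz": 0, "yaw": 0}])

```text
t: 30.57
eef_pos: [650.2, 1.8, 93.6]
tcp_rot: [3.141, -0.002, 0.217]
ft_force: [-0.5, 0.5, -3.0]
opening: 0.419
```

```bash
python3 - <<'E'
from fit import *
d=pickle.load(open('w14.pkl','rb'));cal=d['cal'];s=d['s'];m=d['tr']['lug_center'][0]
p=s['eef_pos'];w=s['tcp_rot'][2];M=model('lug',p[2]-2.1)
R=np.array([[np.cos(w),-np.sin(w)],[np.sin(w),np.cos(w)]])
r=np.where(m[:,300:335].any(1))[0].min();print('mask tip row',r, [ (np.where(m[q])[0].min(),np.where(m[q])[0].max()) for q in (190,210,225)])
for o in(-1,0,1):
    P=M.copy();P[:,0]+=o;P[:,:2]=P[:,:2]@R.T+p[:2];q=proj('wrist',P,cal);print(o,q[:,1].min())
    h=np.zeros(m.shape,np.uint8);cv2.fillConvexPoly(h,cv2.convexHull(q.astype(np.float32)).astype(int),1);print([ (np.where(h[k])[0].min(),np.where(h[k])[0].max()) for k in (190,210,225)])
E
```

```text
mask tip row 155 [(np.int64(281), np.int64(353)), (np.int64(283), np.int64(353)), (np.int64(282), np.int64(352))]
-1 154.9428606244757
[(np.int64(281), np.int64(353)), (np.int64(282), np.int64(352)), (np.int64(282), np.int64(352))]
0 153.2049883979829
[(np.int64(281), np.int64(353)), (np.int64(282), np.int64(352)), (np.int64(282), np.int64(352))]
1 151.46177329428187
[(np.int64(281), np.int64(353)), (np.int64(282), np.int64(352)), (np.int64(282), np.int64(352))]
```

Request:
drive_tool(commands=[{"dx": -1.2, "dy": 0, "dz": -7, "yaw": 0.2}, {"dx": 0, "dy": 0, "dz": -5, "yaw": 0}, {"dx": 0, "dy": 0, "dz": -3, "yaw": 0}, {"dx": 0, "dy": 0, "dz": -2, "yaw": 0}, {"dx": 0, "dy": 0, "dz": 0, "yaw": 0}])

```text
t: 30.98
eef_pos: [648.2, 1.9, 74.5]
tcp_rot: [-3.141, 0.001, 0.221]
ft_force: [0.0, -0.6, -3.5]
opening: 0.421
```

Request:
drive_tool(commands=[{"dx": 0, "dy": 0, "dz": 0, "yaw": 0}, {"dx": 0, "dy": 0, "dz": 0, "yaw": 0}, {"dx": 0, "dy": 0, "dz": 0, "yaw": 0}])

```text
t: 31.23
eef_pos: [648.5, 1.9, 75.3]
tcp_rot: [3.141, -0.0, 0.221]
ft_force: [0.1, -0.5, -3.4]
opening: 0.416
```

Request:
drive_tool(commands=[{"dx": 0.5, "dy": -0.2, "dz": -1, "yaw": 0}, {"dx": 0, "dy": 0, "dz": -1, "yaw": 0}, {"dx": 0, "dy": 0, "dz": -0.7, "yaw": 0}, {"dx": 0, "dy": 0, "dz": 0, "yaw": 0}, {"dx": 0, "dy": 0, "dz": 0, "yaw": 0}])

```text
t: 31.65
eef_pos: [648.8, 1.7, 72.3]
tcp_rot: [3.142, 0.0, 0.221]
ft_force: [-0.0, 0.2, -3.2]
opening: 0.418
```

Request:
drive_tool(commands=[{"dx": 0, "dy": 0, "dz": 0, "yaw": 0}, {"dx": 0, "dy": 0, "dz": 0, "yaw": 0}])

```text
t: 31.82
eef_pos: [648.9, 1.7, 72.4]
tcp_rot: [3.141, -0.0, 0.221]
ft_force: [-0.1, 0.1, -2.6]
opening: 0.419
```

Request:
drive_tool(commands=[{"dx": 0.1, "dy": 0, "dz": -0.3, "yaw": 0}, {"dx": 0, "dy": 0, "dz": 0, "yaw": 0}, {"dx": 0, "dy": 0, "dz": 0, "yaw": 0}])

```text
t: 32.07
eef_pos: [649.0, 1.7, 72.2]
tcp_rot: [3.141, -0.0, 0.221]
ft_force: [0.7, 0.4, -2.7]
opening: 0.414
```

Request:
drive_tool(commands=[{"dx": 0, "dy": 0, "dz": 0, "yaw": 0}, {"dx": 0, "dy": 0, "dz": 0, "yaw": 0}, {"dx": 0, "dy": 0, "dz": 0, "yaw": 0}, {"dx": 0, "dy": 0, "dz": 0, "yaw": 0}, {"dx": 0, "dy": 0, "dz": 0, "yaw": 0}], grip=0.9)

```text
t: 32.48
eef_pos: [649.1, 1.7, 72.3]
tcp_rot: [3.141, -0.0, 0.221]
ft_force: [0.2, 0.0, 0.0]
opening: 0.71
```

Request:
drive_tool(commands=[{"dx": 0, "dy": 0, "dz": 0, "yaw": 0}, {"dx": 0, "dy": 0, "dz": 0, "yaw": 0}, {"dx": 0, "dy": 0, "dz": 15, "yaw": 0}, {"dx": 0, "dy": 0, "dz": 35, "yaw": 0}, {"dx": 0, "dy": 0, "dz": 35, "yaw": 0}])

```text
t: 32.9
eef_pos: [648.3, 1.8, 157.0]
tcp_rot: [-3.141, 0.003, 0.221]
ft_force: [0.5, -0.3, 0.6]
opening: 0.899
```

Request:
drive_tool(commands=[{"dx": -25, "dy": -5, "dz": 25, "yaw": 0}, {"dx": -25, "dy": -5, "dz": 25, "yaw": 0}, {"dx": 0, "dy": 0, "dz": 0, "yaw": 0}, {"dx": 0, "dy": 0, "dz": 0, "yaw": 0}, {"dx": 0, "dy": 0, "dz": 0, "yaw": 0}])

```text
t: 33.32
eef_pos: [599.2, -8.3, 206.9]
tcp_rot: [3.141, -0.0, 0.221]
ft_force: [0.8, -0.2, 0.4]
opening: 0.901
```

```bash
python3 look.py w15 lug_center tube_center pipe_center nut_center;python3 chk.py w15; python3 -c "
from h import *
pic('side','side15.png')"
```

```text
tcp [599.2  -8.3 206.9] [ 3.1415e+00 -2.0000e-04  2.2080e-01] F [ 0.8 -0.2  0.4] op 0.901 t 33.3167
tr lug_center 0.64 [318. 136.] 4353 [6.455e+02 4.000e-01 6.000e+00]
tr tube_center 0.67 [142. 214.] 3028 [506.1 195.   30. ]
tr tube_center 0.62 [300. 133.] 498 [645.5  22.5  30. ]
tr pipe_center 0.93 [392. 136.] 1125 [665.1 -84.1  20. ]
tr nut_center 0.86 [248. 142.] 1249 [620.1  81.9  12. ]
plate 652.2081466814211 -14.538124392620352 0.2190635209483321 [(33, np.float64(0.06), -0.0), None]
pipe 1024 [ 6.64575e+02 -7.12180e+01  5.70000e-02] 0.024 plate frame [ -0.25 -58.01]
nut 1249 [631.739  75.083   2.34 ] 0.032 plate frame [-0.5  91.93]
lug 4353 [6.48439e+02 2.05000e+00 2.15000e-01] 0.017 plate frame [-0.07 17.01]
```

View pics/w15.png

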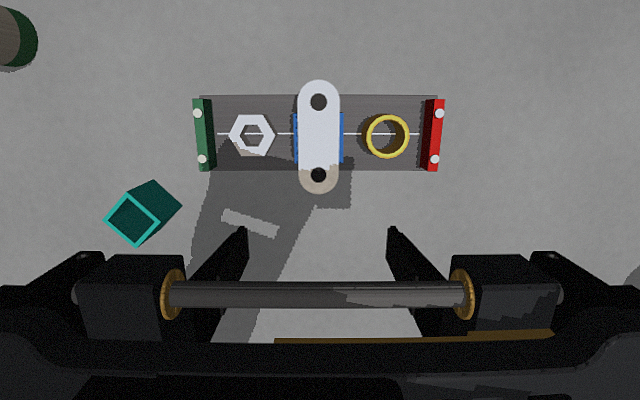

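View pics/side15.png

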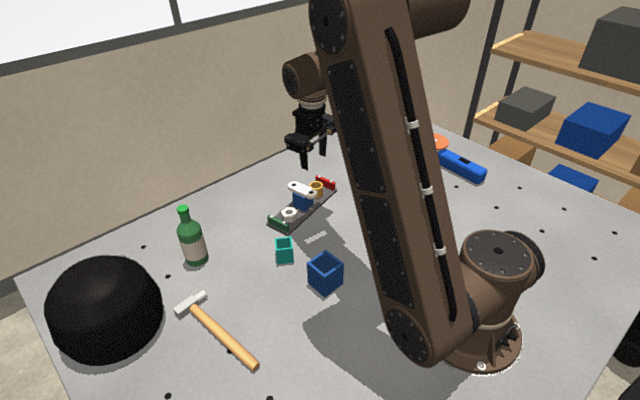

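```bash
python3 -c "
from cell import env
print(env.job_done(), env.state()['t'])"
```

```text
the job is handed in; nothing more can be done
the job is handed in; nothing more can be done
```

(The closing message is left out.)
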